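# Prove the fittings box's lid hinge, then pack the brass hose fittings

### The arm

A 6-joint arm with a two-finger parallel gripper is mounted at the origin on the work surface. World frame = base frame: x ahead of the robot, y to its left, z up, the work surface at z = 0. Lengths are in m, angles in degrees, forces in N, time in s.
With the tool pointing down it reaches from about 0.4 to 0.825 m from the base axis. Payload 7 kg.
Tool frame: the origin (TCP) lies midway between the tips of the shut fingers; the grasp point (between the pads) lies r.tcp_to_grasp behind it (r.tcp_to_grasp is the distance from the TCP to the grasp point, in m); x points along the fingers, y is the direction in which the jaws open and shut, and the axes are right-handed (so a half turn about x gives the same grasp; the last joint's range is limited). The gripper opens to 88 mm and grips with 3 to 60 N. Pads are 19 mm wide; open, the fingers measure 130 mm over their backs; the gripper's body (78 mm by 193 mm) begins 47 mm behind the grasp point.
Start: joints at [-53.852, 20.546, 0.682, 0, -70.136, -16.507], TCP at [0.227, -0.636, 0.227] pointing down, gripper open.
Joint ranges: [-176.03, 176.03], [-82.01, 121.73], [-58.28, 71.71], [-173.87, 95.51], [-174.79, -0.11], [-173.66, 173.66]. Speed limits (degrees/s): [136.94, 136.94, 172.46, 180, 180, 180].

### API

Orientations are given as [roll, pitch, yaw] about the fixed x, y, z axes, in that order (R = Rz(yaw) Ry(pitch) Rx(roll)).
In Python, from plant import r gives the robot as it stands.
- The arm moves only by the tool carry_out, never from a script. Its argument "moves" is a list of rows, each a list of 7 numbers: the shift along the world's x, y, z in mm, then the turn, a rotation vector about the world's x, y, z in rad, then the opening in per cent of the stroke, from 0 (shut) to 100 (fully open). In form: [[x, y, z, wx, wy, wz, claw], ...]. A call has 1 to 5 rows; each row is the pose to reach, as a shift and turn from the pose commanded when the call began; what a row does not reach only later rows make up. A row lasts 1/10 s, in which the tool goes at most 50 mm and 8.59 degrees, less where a joint would pass 70% of its speed; a pose out of reach is approached as far as the arm can. A call with a gripper value outside its range is refused whole. The fingers move at their own pace and stop on an object; "squeeze" is the grip in N (left out, the last holds). Time passes only in rows, so rows that repeat a pose let the fingers close. It gives the time, the measured TCP pose, the force and the opening at its end, in the units of the state.
- r.get_state(): the state, without advancing time (a new reading comes with each control period).
- r.capture(name): name is "scene" or "side" or "wrist"; returns the picture (400x640x3 uint8, blue, green, red); there is no depth.
- r.camera_params(name): a dict with "K" (3x3 intrinsics, pixels), "rvec" (rotation vector, rad) and "tvec" (3), from world to camera coordinates, as OpenCV has them. Camera axes: x right, y down, z forward; pixel columns grow to the right and rows downward; lengths in m; the calibration is good to about 2 mm. A picture is of the moment at which its call begins: read the wrist's pose just before it. camera_params takes no time and is no camera call; for the wrist camera it gives the pose at the moment of the call.
- r.close_job(): hands the job in, once; it reports no verdict.
The state is a dict: "time_s": time; "joints": joint angles; "qd": joint speeds; "joint_torque": joint torques, N m; "tcp_pos": TCP position; "eef_rot": TCP orientation; "contact_force": force on the tool from outside, world axes, zero at the start; "moment": the same for the moment, N m; "gripper_width": finger opening in m.
Only numpy, scipy, OpenCV 4.12 (cv2) and the standard library are available. Lean on these libraries where they do the work, as an engineer would, in place of code of your own. Each camera call takes 0.05 s, during which the arm holds its last target. There are 200 camera calls.

### The job

The friction hinge on the blue fittings box has just been tightened: lift the lid about halfway (some 50 degrees), let go and leave it alone for a good two seconds to see that it holds by itself. Then open it wide, past upright or nearly so, pick every brass hex fitting out of the red crate and put it in the box, and gently shut the lid fully without slamming it. The dark steel plugs, the tape measure and the green pot stay in the crate, and the spray can behind them stays where it stands.

Things in the scene. Friction and masses are not known exactly. Their poses are not given: they have to be found in the camera images.
- box: blue steel fittings box, fixed to the bench, open-topped under its lid: 170 mm (its x) by 260 mm (its y) by 100 mm tall, walls and floor 5 mm thick, so 160 x 250 mm inside. Origin: centre of its underside; z up; the lid's hinge runs along its +x rim, the front with the handle is at -x, which faces roughly towards the robot. It may stand left or right of the robot's centre line
- lid (a joint): angle of the box's lid in rad: 0 shut flat on the rim, growing as the front edge lifts, stop at 1.75 (just past upright, 1.57). The lid is a flat blue plate 170 x 260 x 10 mm, about 0.35 kg. A friction hinge (about 0.5 N m) resists motion either way, so a lid let go stays where it is; lifting it slowly at the handle takes about 5 to 6 N, pushing it shut about 2 to 4 N. At the start it is shut or up to 0.12 rad ajar
- lid_handle (a point): middle of the lid's black handle, a round bar 12 mm thick and 100 mm long along the box's y, carried at its two ends by 10 mm posts, bar centre 35 mm clear of the lid's outer face (45 mm from its underside) and 145 mm from the hinge line, 25 mm from the front edge. Moves with the lid; its frame turns with the lid about y
- lid_hinge (a point): point on the hinge axis, at the middle of the box's far (+x) upper rim, 100 mm above the bench, on the plane of the lid's underside; the axis runs along the box's y
- crate: shallow red plastic crate, fixed to the bench, open on top: 270 mm (its x) by 250 mm (its y) by 50 mm tall, walls and floor 5 mm thick. Origin: centre of its underside, z up. Holds three to five brass fittings and four other things, standing in no fixed order about 70 to 80 mm apart; it stands on the other side of the centre line from the box
- fitting1: loose brass hex hose fitting: a hexagonal prism 30 mm across its flats, 34.6 mm across its corners and 30 mm tall, with a round boss 22 mm across and 10 mm tall on top (40 mm in all), about 110 g. Origin: centre of its underside; z is the hexagon's axis, up as it stands at the start. The flats face along its y axis (both ways) and 60 degrees either side of it. Absent in some runs (then None)
- fitting2: loose brass hex hose fitting: a hexagonal prism 30 mm across its flats, 34.6 mm across its corners and 30 mm tall, with a round boss 22 mm across and 10 mm tall on top (40 mm in all), about 110 g. Origin: centre of its underside; z is the hexagon's axis, up as it stands at the start. The flats face along its y axis (both ways) and 60 degrees either side of it. Absent in some runs (then None)
- fitting3: loose brass hex hose fitting: a hexagonal prism 30 mm across its flats, 34.6 mm across its corners and 30 mm tall, with a round boss 22 mm across and 10 mm tall on top (40 mm in all), about 110 g. Origin: centre of its underside; z is the hexagon's axis, up as it stands at the start. The flats face along its y axis (both ways) and 60 degrees either side of it. Absent in some runs (then None)
- fitting4: loose brass hex hose fitting: a hexagonal prism 30 mm across its flats, 34.6 mm across its corners and 30 mm tall, with a round boss 22 mm across and 10 mm tall on top (40 mm in all), about 110 g. Origin: centre of its underside; z is the hexagon's axis, up as it stands at the start. The flats face along its y axis (both ways) and 60 degrees either side of it. Absent in some runs (then None)
- fitting5: loose brass hex hose fitting: a hexagonal prism 30 mm across its flats, 34.6 mm across its corners and 30 mm tall, with a round boss 22 mm across and 10 mm tall on top (40 mm in all), about 110 g. Origin: centre of its underside; z is the hexagon's axis, up as it stands at the start. The flats face along its y axis (both ways) and 60 degrees either side of it. Absent in some runs (then None)
- plug1: dark steel hex plug, same shape and size as the brass fittings but dark grey: it stays in the crate. Origin: centre of its underside, z up
- plug2: dark steel hex plug, same shape and size as the brass fittings but dark grey: it stays in the crate. Origin: centre of its underside, z up
- tape: yellow and black tape measure case, 36 x 36 x 34 mm, stays in the crate. Origin: centre of its underside
- pot: small round green pot with a white cap, 38 mm across and 38 mm tall, stays in the crate. Origin: centre of its underside
- spray: spray can, 54 mm across and 150 mm tall, standing between and behind the box and crate; not part of the job. Origin: centre of its underside
Not all that is in view belongs to the job. What is shaped like the fitting2 but turquoise is not meant.

How it is judged (in metres and radians):
On the way, in this order (a step that is already met when the one before it is completed fails the run):
1. the lid stands about half open (0.55 to 1.2 rad) by itself, untouched and still, for 1.6 s (value of joint lid between 0.55 and 1.2 rad and velocity of joint lid between -0.05 and 0.05 rad/s and contact force between each of the fingers, the arm and lid below 0.05 N), for 1.6 s.
2. the lid is opened wide (over 1.35 rad) (value of joint lid above 1.35 rad), for 0.2 s.
3. every brass fitting present is in the box while the lid is open (x of fitting1 in the frame of box between -0.083 and 0.083 m and y of fitting1 in the frame of box between -0.128 and 0.128 m and z of each of fitting1, fitting2, fitting3, fitting4, fitting5 in the frame of box below 0.09 m and x of fitting2 in the frame of box between -0.083 and 0.083 m and y of fitting2 in the frame of box between -0.128 and 0.128 m and x of fitting3 in the frame of box between -0.083 and 0.083 m and y of fitting3 in the frame of box between -0.128 and 0.128 m and x of fitting4 in the frame of box between -0.083 and 0.083 m and y of fitting4 in the frame of box between -0.128 and 0.128 m and x of fitting5 in the frame of box between -0.083 and 0.083 m and y of fitting5 in the frame of box between -0.128 and 0.128 m and value of joint lid above 1 rad), for 0.2 s.
At the end, for the whole second after the job is handed in: Every brass fitting present lies at rest inside the box, the lid is shut to within 0.04 rad (about 7 mm at its front edge), and both steel plugs, the tape measure and the pot are in the crate (x of fitting1 in the frame of box between -0.083 and 0.083 m and y of fitting1 in the frame of box between -0.128 and 0.128 m and z of each of fitting1, fitting2, fitting3, fitting4, fitting5 in the frame of box below 0.09 m and x of fitting2 in the frame of box between -0.083 and 0.083 m and y of fitting2 in the frame of box between -0.128 and 0.128 m and x of fitting3 in the frame of box between -0.083 and 0.083 m and y of fitting3 in the frame of box between -0.128 and 0.128 m and x of fitting4 in the frame of box between -0.083 and 0.083 m and y of fitting4 in the frame of box between -0.128 and 0.128 m and x of fitting5 in the frame of box between -0.083 and 0.083 m and y of fitting5 in the frame of box between -0.128 and 0.128 m and value of joint lid below 0.04 rad and x of plug1 in the frame of crate between -0.13 and 0.13 m and y of plug1 in the frame of crate between -0.12 and 0.12 m and z of each of plug1, plug2, tape, pot in the frame of crate below 0.06 m and x of plug2 in the frame of crate between -0.13 and 0.13 m and y of plug2 in the frame of crate between -0.12 and 0.12 m and x of tape in the frame of crate between -0.13 and 0.13 m and y of tape in the frame of crate between -0.12 and 0.12 m and x of pot in the frame of crate between -0.13 and 0.13 m and y of pot in the frame of crate between -0.12 and 0.12 m and linear speed of each of fitting1, fitting2, fitting3, fitting4, fitting5 below 0.03 m/s); the robot touches nothing.
It fails at once if the lid is slammed: it moves towards shut faster than 2.5 rad/s (velocity of joint lid below -2.5 rad/s).
It fails at once if the spray can is moved more than 5 cm (distance of spray from where it was at the start of the episode above 0.05 m).
Of fitting1, fitting2, fitting3, fitting4, fitting5 only 3 to 5 are there at a start; the rules pass over those that are not, and their reading is None.
At some moment in a run one of fitting1, fitting2, fitting3, fitting4, fitting5 may be knocked a few centimetres aside while the robot is not near it.
Once in a run the grip may slacken for a moment while it holds something.
It also fails if it takes over 210 s, if anything falls off the work surface, if the arm or the gripper's body presses on something with over 40 N, if the wrist force passes 120 N, or if a joint passes its speed limit or range.

## Working session

There is one attempt and no reset: what is moved stays moved. The work goes in short steps, Python scripts to look and compute and a tool call to move; the robot and the scene stay as the last step left them, time stands still between calls to the robot, and variables do not carry over. Pictures are saved under pics/ and viewed, about 12 in all and at most 16, crops included, and the job is handed in when it is done.

Besides the shell and the picture viewer there is one more tool, called after ">>>" by a JSON object that holds its "name" and its "arguments", one argument or row to a line. carry_out: Moves the arm, as the interface text tells. Its arguments: {"type":"object","properties":{"moves":{"type":"array"},"squeeze":{"type":"number"}},"required":["moves"]}

```bash
ls; mkdir -p pics; python3 - <<'E'
from plant import r
import cv2
for n in("scene","side"):
    cv2.imwrite(f"pics/{n}0.png",r.capture(n))
    p=r.camera_params(n);print(n,p)
print(r.get_state(),r.tcp_to_grasp)
E
```

```text
pics
scene {'K': array([[474.91590599,   0.        , 320.36899063],
       [  0.        , 474.91590599, 203.80496916],
       [  0.        ,   0.        ,   1.        ]]), 'rvec': array([ 1.74303189,  1.75000111, -0.72572916]), 'tvec': array([ 0.00362407, -0.32374758,  1.46295142])}
side {'K': array([[421.82242392,   0.        , 319.15084722],
       [  0.        , 421.82242392, 199.44223901],
       [  0.        ,   0.        ,   1.        ]]), 'rvec': array([ 2.30105481,  0.64366185, -0.28737702]), 'tvec': array([-0.49978217, -0.14742702,  1.2590113 ])}
{'time_s': 0.1, 'joints': array([-5.38528504e+01,  2.05875622e+01,  6.38747200e-01, -1.69490068e-02,
       -7.01337332e+01, -1.65075065e+01]), 'qd': array([ 0.03039028, -0.15319353,  0.00510121, -0.02164649,  0.05444254,
       -0.03348289]), 'joint_torque': array([-2.30363294e-03, -5.84160161e+01,  2.93748450e+01,  7.01563329e+00,
        1.00538073e-02, -7.33478873e-05]), 'tcp_pos': array([ 0.22670681, -0.63533884,  0.22571413]), 'eef_rot': array([ 95.58367923,  89.91592762, 115.21755119]), 'contact_force': array([-0.6434637 , -0.17392284, -1.05669872]), 'moment': array([-0.01544956,  0.03383313,  0.01894962]), 'gripper_width': 0.08765402586236058} 0.0188
```

View pics/scene0.png

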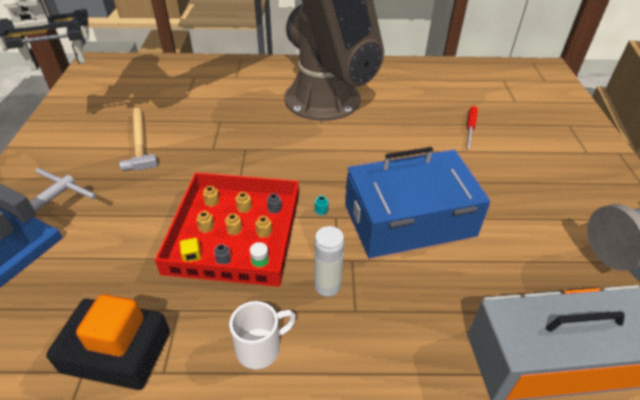

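View pics/side0.png

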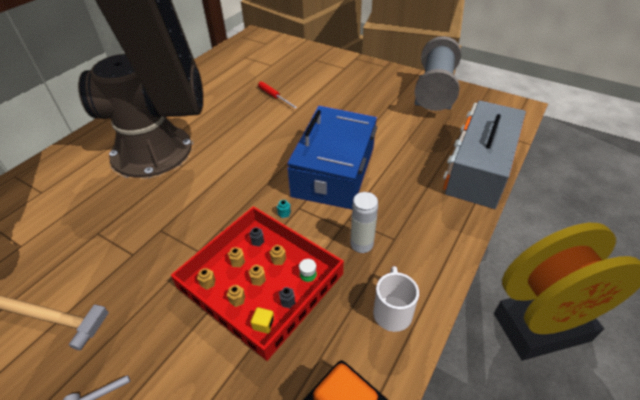

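The scene view shows five brass fittings in the crate at (211,195), (243,201), (205,220), (233,223) and (263,225), and plugs at (274,203) and (222,252). The tape is at (190,250), the pot at (259,255), the box's handle at (409,155), and a turquoise decoy stands outside the crate at (321,205). The side view agrees. I'll enlarge both for measuring.

```bash
python3 - <<'E'
import cv2,numpy as np
a=cv2.imread("pics/scene0.png");b=cv2.imread("pics/side0.png")
A=cv2.resize(a[140:260,340:500],None,fx=5,fy=5,interpolation=cv2.INTER_CUBIC)
B=cv2.resize(b[95:215,270:400],None,fx=5,fy=5,interpolation=cv2.INTER_CUBIC)
cv2.imwrite("pics/c1.png",A);cv2.imwrite("pics/c2.png",B)
E
```

```text
(no output)
```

View pics/c1.png

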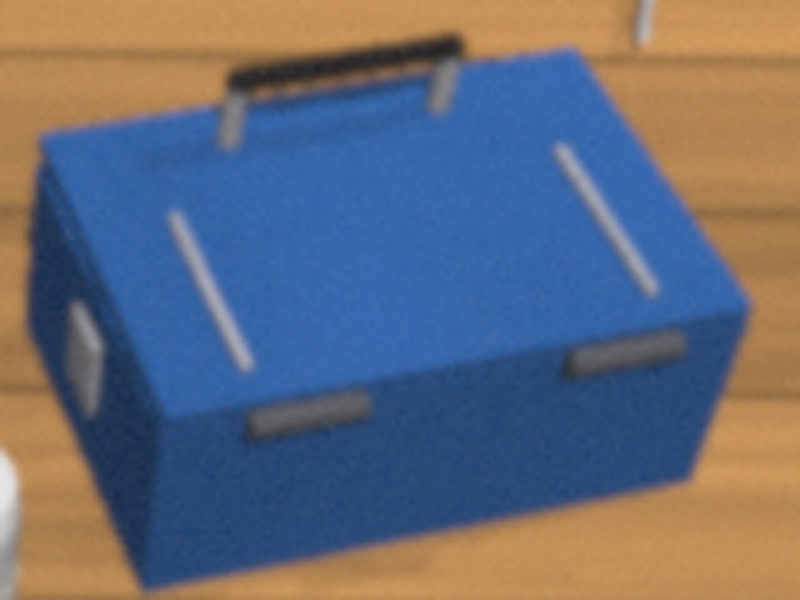

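View pics/c2.png

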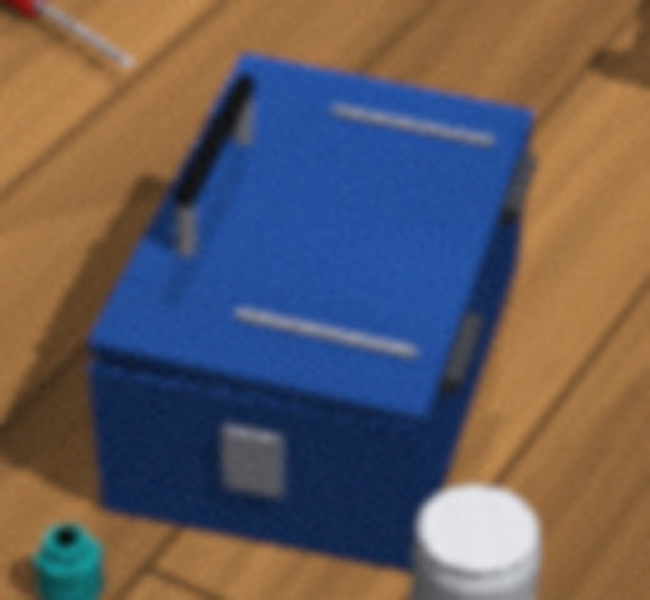

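```bash
cat > h.py <<'E'
import numpy as np,cv2
from scipy.optimize import least_squares
def proj(P,p): return cv2.projectPoints(np.array(P,float).reshape(-1,3),p["rvec"],p["tvec"],p["K"],None)[0][:,0]
def back(uv,z,p):
    R=cv2.Rodrigues(p["rvec"])[0];C=-R.T@p["tvec"]
    d=R.T@np.linalg.inv(p["K"])@np.array([uv[0],uv[1],1.]);return C+d*(z-C[2])/d[2]
def rz(a): c,s=np.cos(a),np.sin(a);return np.array([[c,-s,0],[s,c,0],[0,0,1]])
def lidpt(d,h,y,a): return [.085-d*np.cos(a)+h*np.sin(a),y,.1+d*np.sin(a)+h*np.cos(a)]
def blobs(im,lo,hi,amin=30):
    m=cv2.inRange(cv2.cvtColor(im,cv2.COLOR_BGR2HSV),lo,hi)
    n,l,s,c=cv2.connectedComponentsWithStats(cv2.morphologyEx(m,cv2.MORPH_CLOSE,np.ones((3,3))))
    return [(c[i],s[i]) for i in range(1,n) if s[i][4]>=amin]
E
python3 - <<'E'
from plant import r
from h import *
ps=[r.camera_params(n) for n in("scene","side")]
o=[(340,140),(270,95)]
L=lambda d,h,y:("L",d,h,y)
B=lambda x,y,z:("B",x,y,z)
pts=[(0,42,135,L(.17,.01,-.13)),(0,577,48,L(.17,.01,.13)),(0,750,308,L(0,.01,.13)),(0,165,415,L(0,.01,-.13)),
(0,148,588,B(.085,-.13,0)),(0,692,480,B(.085,.13,0)),(0,232,80,L(.145,.045,-.05)),(0,460,47,L(.145,.045,.05)),
(1,243,55,L(.17,.01,.13)),(1,93,345,L(.17,.01,-.13)),(1,532,112,L(0,.01,.13)),(1,428,415,L(0,.01,-.13)),
(1,105,508,B(-.085,-.13,0)),(1,245,82,L(.145,.045,.05)),(1,185,198,L(.145,.045,-.05))]
def P(q,m): 
    m=lidpt(*m[1:],q[3]) if m[0]=="L" else m[1:]
    return rz(q[2])@np.array(m)+[q[0],q[1],0]
def f(q): return np.concatenate([proj(P(q,m),ps[c])[0]-[o[c][0]+(u+.5)/5-.5,o[c][1]+(v+.5)/5-.5] for c,u,v,m in pts])
s=least_squares(f,[.6,.2,0,.05]);q=s.x
print("box",q,np.degrees(q[2:]));print(s.fun.reshape(-1,2).round(1).tolist())
print("handle",P(q,L(.145,.045,0)),"hinge",P(q,L(0,0,0)))
import glob
for n,p in zip(("scene","side"),ps):
    im=cv2.imread(f"pics/{n}0.png")
    for nm,lo,hi in(("brass",(10,90,70),(22,220,255)),("teal",(82,80,40),(98,255,255)),("yel",(25,150,80),(34,255,255))):
        for c,st in blobs(im,lo,hi):
            w=back(c,.027,p)
            if .3<w[0]<.9 and -.4<w[1]<.1 and st[4]<600:print(n,nm,c.round(1),st[2:5],w.round(4))
E
```

```text
box [0.51417925 0.20051993 0.25937854 0.03282416] [14.86129536  1.88068568]
[[-0.9, 0.3], [-0.6, 0.2], [1.3, -0.8], [0.0, 0.1], [-1.3, 1.0], [-0.1, 0.2], [1.1, 0.8], [-1.8, 0.5], [0.0, -0.8], [-0.9, -1.2], [0.8, -1.5], [-0.2, -0.8], [-0.3, -0.6], [0.0, 0.5], [0.4, -0.6]]
handle [0.45768919 0.18552995 0.14973441] hinge [0.59633596 0.22232073 0.1       ]
scene brass [210.5 195.5] [ 16  20 252] [ 0.4677 -0.2608  0.027 ]
scene brass [243.1 201.8] [ 15  20 249] [ 0.4877 -0.1825  0.027 ]
scene brass [204.7 221.3] [ 16  21 273] [ 0.5506 -0.2598  0.027 ]
scene brass [233.  223.8] [ 16  21 268] [ 0.5575 -0.1967  0.027 ]
scene brass [263.3 226.4] [ 17  21 274] [ 0.5647 -0.1297  0.027 ]
scene brass [283.  321.5] [10 11 69] [ 0.802  -0.0737  0.027 ]
scene teal [320.9 205.2] [ 13  19 206] [ 0.4969 -0.0035  0.027 ]
scene yel [189.  247.4] [ 18  20 233] [ 0.6263 -0.2795  0.027 ]
side brass [277.5 254.7] [ 15  20 241] [ 0.5629 -0.1369  0.027 ]
side brass [236.  256.9] [ 16  19 240] [ 0.4866 -0.1896  0.027 ]
side brass [256.8 274.7] [ 16  20 256] [ 0.5558 -0.2034  0.027 ]
side brass [205.8 278.1] [ 18  20 272] [ 0.4667 -0.267   0.027 ]
side brass [235.7 295.2] [ 18  21 272] [ 0.5492 -0.2665  0.027 ]
side brass [259.6 317.4] [24 24 71] [ 0.6225 -0.2811  0.027 ]
side brass [346.5 383.4] [ 19  21 102] [ 0.8328 -0.3039  0.027 ]
side brass [332.  388.2] [13 19 80] [ 0.8151 -0.3244  0.027 ]
side teal [283.4 208.6] [ 13  17 176] [ 0.4929 -0.0143  0.027 ]
side yel [261.9 316.9] [ 19  17 218] [ 0.6258 -0.2779  0.027 ]
```

>>> {"name": "carry_out", "arguments": {
  "moves": [
    [30, 40, 8, 0, 0, 0, 100],
    [60, 80, 16, 0, 0, 0, 100],
    [90, 120, 24, 0, 0, 0, 100],
    [120, 160, 32, 0, 0, 0, 100],
    [150, 200, 40, 0, 0, 0, 100]
  ],
  "squeeze": 20
}}

```text
time_s: 0.6
tcp_pos: [0.3756, -0.4364, 0.2661]
eef_rot: [113.8, 90.0, 133.5]
contact_force: [0.6, -0.2, 0.2]
gripper_width: 0.0875
```

```bash
cat >> h.py <<'E'
from scipy.spatial.transform import Rotation as Ro
def st(r):
    s=r.get_state();R=Ro.from_euler("xyz",s["eef_rot"],degrees=True).as_matrix()
    print("t",s["time_s"],"tcp",(s["tcp_pos"]*1000).round(1),"jaw",round(np.degrees(np.arctan2(R[1,1],R[0,1])),1),"point",R[:,0].round(3),"F",s["contact_force"].round(1),"w",round(s["gripper_width"]*1000,1),"j",s["joints"].round(0))
    return s
E
python3 -c "
from plant import r
from h import *
st(r)"
```

```text
t 0.6 tcp [ 375.6 -436.4  266.1] jaw 109.6 point [-0.  0. -1.] F [ 0.6 -0.2  0.2] w 87.5 j [-30.  10.  -9.  -0. -72. -41.]
```

>>> {"name": "carry_out", "arguments": {
  "moves": [
    [26, 42, 12, 0, 0, 0.14, 60],
    [52, 84, 24, 0, 0, 0.28, 60],
    [78, 126, 36, 0, 0, 0.42, 60],
    [104, 168, 48, 0, 0, 0.56, 60],
    [130, 210, 60, 0, 0, 0.7, 60]
  ]
}}

```text
time_s: 1.1
tcp_pos: [0.5033, -0.2297, 0.3255]
eef_rot: [36.6, 90.0, 96.7]
contact_force: [1.1, -0.9, -0.4]
gripper_width: 0.0548
```

```bash
python3 -c "
from plant import r
from h import *
st(r);p=r.camera_params('wrist');im=r.capture('wrist');cv2.imwrite('pics/w1.png',im);np.savez('w1.npz',**p)
for c,s in blobs(im,(10,90,70),(22,220,255),100):print(c.round(1),s[2:5],back(c,.03,p).round(4))
print(proj([[.6,-.2,.03]],p))
"
```

```text
t 1.1 tcp [ 503.3 -229.7  325.5] jaw 150.1 point [-0.  0. -1.] F [ 1.1 -0.9 -0.4] w 54.8 j [ -4.   6.  -5.  -0. -78. -26.]
[346.2  98.6] [   640    316 113714] [ 0.4387 -0.2827  0.03  ]
[337.9 126. ] [ 26  33 420] [ 0.4632 -0.2594  0.03  ]
[280.8 161.1] [ 26  33 583] [ 0.5471 -0.2574  0.03  ]
[221.2 180.7] [ 41  44 315] [ 0.6266 -0.2741  0.03  ]
[354.  187.2] [ 27  29 504] [ 0.4831 -0.1817  0.03  ]
[302.4 205.1] [ 26  29 534] [ 0.5529 -0.1943  0.03  ]
[ 29.7 223.9] [  58   57 1670] [ 0.8789 -0.3521  0.03  ]
[324.  248.1] [ 25  30 551] [ 0.5584 -0.1281  0.03  ]
[188.5 282.4] [ 30  66 938] [ 0.7461 -0.1776  0.03  ]
[398.2 328.2] [ 419   43 8374] [0.5273 0.0317 0.03  ]
[[269.46852979 218.66950896]]
```

View pics/w1.png

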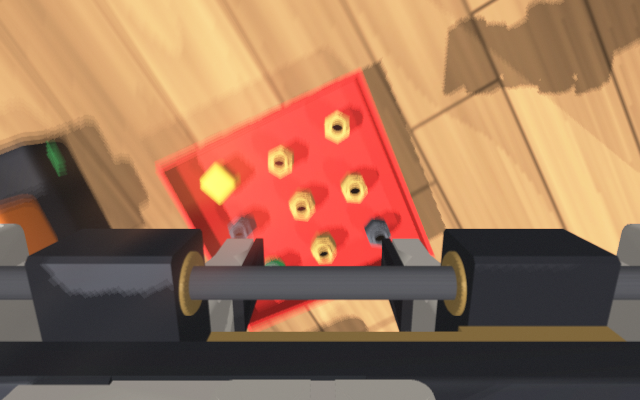

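The wrist view shows the same five brass hexes, at (337,126), (281,161), (354,187), (302,205) and (324,248), matching the fixed cameras to within a few mm. Next, the lid.

>>> {"name": "carry_out", "arguments": {
  "moves": [
    [-5, 42, -5, 0, 0, 0.14, 60],
    [-10, 84, -10, 0, 0, 0.28, 60],
    [-15, 126, -15, 0, 0, 0.42, 60],
    [-20, 168, -20, 0, 0, 0.56, 60],
    [-25, 210, -25, 0, 0, 0.7, 60]
  ]
}}

```text
time_s: 1.65
tcp_pos: [0.4771, -0.0202, 0.2997]
eef_rot: [48.1, 90.0, 148.3]
contact_force: [0.8, -0.2, 0.2]
gripper_width: 0.0527
```

>>> {"name": "carry_out", "arguments": {
  "moves": [
    [-6, 46, -25, 0, 0, 0.08, 60],
    [-12, 92, -50, 0, 0, 0.08, 60],
    [-18, 138, -75, 0, 0, 0.08, 60],
    [-24, 202, -102, 0, 0, 0.08, 60],
    [-24, 202, -102, 0, 0, 0.08, 60]
  ]
}}

```text
time_s: 2.15
tcp_pos: [0.4525, 0.1825, 0.1963]
eef_rot: [105.7, 89.9, -149.8]
contact_force: [-0.1, -0.4, 0.9]
gripper_width: 0.0528
```

```bash
python3 -c "
from plant import r
from h import *
st(r);p=r.camera_params('wrist');im=r.capture('wrist');cv2.imwrite('pics/w2.png',im);np.savez('w2.npz',**p)
b=[.4577,.1855,.1497];u=np.array([-np.sin(.259),np.cos(.259),0])*.05
print(proj([b,b+u,b-u],p))
st(r)"
```

```text
t 2.15 tcp [452.5 182.5 196.3] jaw -165.5 point [-0.002 -0.001 -1.   ] F [-0.1 -0.4  0.9] w 52.8 j [ 45.   4. -25.  -0. -61. -31.]
[[311.98749705 227.3795629 ]
 [313.01801874 302.29014263]
 [310.82713777 143.03084142]]
t 2.2 tcp [452.4 184.1 195. ] jaw -165.5 point [-0.003 -0.001 -1.   ] F [ 0.6  2.5 -0.8] w 52.2 j [ 45.   4. -25.  -0. -61. -31.]
```

View pics/w2.png

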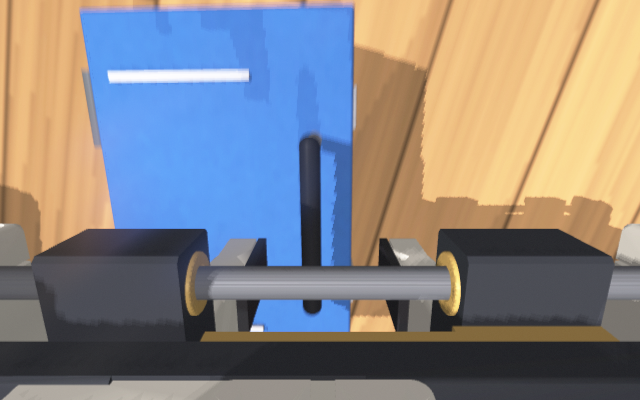

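The wrist view shows the bar from (311,138) to (312,312), on the prediction. Now I'll go down and grip it.

>>> {"name": "carry_out", "arguments": {
  "moves": [
    [4, 2, -25, 0, 0, 0, 60],
    [4, 2, -50, 0, 0, 0, 60],
    [4, 2, -52, 0, 0, 0, 60],
    [4, 2, -52, 0, 0, 0, 40],
    [4, 2, -52, 0, 0, 0, 25]
  ]
}}

```text
time_s: 2.7
tcp_pos: [0.4585, 0.1825, 0.1472]
eef_rot: [-75.4, 89.9, 29.0]
contact_force: [0.6, 0.4, 0.8]
gripper_width: 0.0418
```

```bash
python3 -c "
from plant import r
from h import *
st(r)"
```

```text
t 2.7 tcp [458.5 182.5 147.2] jaw -165.6 point [ 0.001  0.001 -1.   ] F [0.6 0.4 0.8] w 41.8 j [ 45.   7. -28.   0. -54. -30.]
```

>>> {"name": "carry_out", "arguments": {
  "moves": [
    [0, 0, -6, 0, 0, 0, 10],
    [0, 0, -6, 0, 0, 0, 5],
    [0, 0, -6, 0, 0, 0, 5],
    [0, 0, -6, 0, 0, 0, 5],
    [0, 0, -6, 0, 0, 0, 5]
  ],
  "squeeze": 20
}}

```text
time_s: 3.2
tcp_pos: [0.4594, 0.1828, 0.1407]
eef_rot: [-85.9, 89.8, 18.6]
contact_force: [7.0, -0.7, -3.5]
gripper_width: 0.0111
```

```bash
python3 -c "
from plant import r
from h import *
st(r)
# arc offsets mm from lid a0
a0=.033;u=np.array([np.cos(.2594),np.sin(.2594)])
f=lambda a:(-.145*np.cos(a)+.045*np.sin(a),.145*np.sin(a)+.045*np.cos(a))
for a in np.arange(0.033,1.65,.1):
    d=(np.array(f(a))-f(a0))*1000
    print(round(a,3),(d[0]*u).round(1),d[1].round(1))
"
```

```text
t 3.2 tcp [459.4 182.8 140.7] jaw -165.5 point [ 0.003  0.001 -1.   ] F [ 7.  -0.7 -3.5] w 11.1 j [ 45.   8. -29.   0. -53. -30.]
0.033 [0. 0.] 0.0
0.133 [5.5 1.5] 14.1
0.233 [12.3  3.3] 27.5
0.333 [20.4  5.4] 40.2
0.433 [29.7  7.9] 51.9
0.533 [40.  10.6] 62.7
0.633 [51.4 13.6] 72.3
0.733 [63.6 16.9] 80.7
0.833 [76.5 20.3] 87.8
0.933 [90.1 23.9] 93.5
1.033 [104.2  27.7] 97.8
1.133 [118.6  31.5] 100.6
1.233 [133.2  35.4] 102.0
1.333 [147.9  39.2] 101.8
1.433 [162.5  43.1] 100.0
1.533 [176.8  46.9] 96.8
1.633 [190.8  50.6] 92.2
```

Gripped: the jaws read 11 mm on the 12 mm bar. I'll lift along the arc to about 0.87 rad.

>>> {"name": "carry_out", "arguments": {
  "moves": [
    [5.5, 1.5, 14, 0, 0, 0, 5],
    [12, 3, 27.5, 0, 0, 0, 5],
    [20, 5, 40, 0, 0, 0, 5],
    [30, 8, 52, 0, 0, 0, 5],
    [40, 11, 63, 0, 0, 0, 5]
  ]
}}

```text
time_s: 3.7
tcp_pos: [0.4973, 0.193, 0.2021]
eef_rot: [96.2, 89.8, -159.4]
contact_force: [5.3, -0.3, -14.1]
gripper_width: 0.0113
```

>>> {"name": "carry_out", "arguments": {
  "moves": [
    [11, 3, 10, 0, 0, 0, 5],
    [24, 6, 18, 0, 0, 0, 5],
    [36, 9, 25, 0, 0, 0, 5],
    [42, 11, 28, 0, 0, 0, 5],
    [42, 11, 28, 0, 0, 0, 5]
  ]
}}

```text
time_s: 4.2
tcp_pos: [0.5395, 0.2041, 0.2319]
eef_rot: [106.6, 89.9, -149.0]
contact_force: [-4.9, -0.1, 7.5]
gripper_width: 0.0114
```

```bash
python3 -c "
from plant import r
from h import *
st(r)"
```

```text
t 4.2 tcp [539.5 204.1 231.9] jaw -165.6 point [-0.001 -0.001 -1.   ] F [-4.9 -0.1  7.5] w 11.4 j [ 40.  11. -11.  -0. -67. -26.]
```

>>> {"name": "carry_out", "arguments": {
  "moves": [
    [0, 0, 0, 0, 0, 0, 30],
    [0, 0, 0, 0, 0, 0, 30],
    [0, 0, 0, 0, 0, 0, 30],
    [0, 0, 20, 0, 0, 0, 30],
    [0, 0, 45, 0, 0, 0, 30]
  ]
}}

```text
time_s: 4.7
tcp_pos: [0.5392, 0.2039, 0.2754]
eef_rot: [110.4, 89.8, -145.1]
contact_force: [0.5, 1.5, 0.7]
gripper_width: 0.0259
```

>>> {"name": "carry_out", "arguments": {
  "moves": [
    [0, 0, 0, 0, 0, 0, 30],
    [0, 0, 0, 0, 0, 0, 30],
    [0, 0, 0, 0, 0, 0, 30],
    [0, 0, 0, 0, 0, 0, 30],
    [0, 0, 0, 0, 0, 0, 30]
  ]
}}

```text
time_s: 5.2
tcp_pos: [0.5396, 0.2042, 0.2754]
eef_rot: [112.7, 89.9, -142.9]
contact_force: [0.4, 0.6, 0.0]
gripper_width: 0.0263
```

```bash
python3 -c "
from plant import r
from h import *
st(r)
a=r.capture('scene');b=r.capture('side')
A=np.hstack([cv2.resize(x,None,fx=2.5,fy=2.5,interpolation=3) for x in (a[80:260,330:490],b[20:200,260:420])])
cv2.imwrite('pics/l1.png',A)"
```

```text
t 5.2 tcp [539.6 204.2 275.4] jaw -165.6 point [-0.001 -0.001 -1.   ] F [0.4 0.6 0. ] w 26.3 j [ 40.  10.  -8.  -0. -73. -26.]
```

View pics/l1.png

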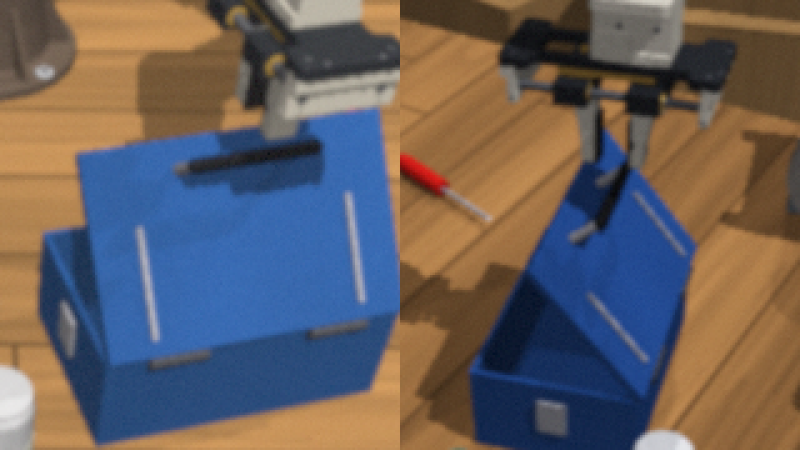

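>>> {"name": "carry_out", "arguments": {
  "moves": [
    [0, 0, 0, 0, 0, 0, 30],
    [0, 0, 0, 0, 0, 0, 30],
    [0, 0, 0, 0, 0, 0, 30],
    [0, 0, 0, 0, 0, 0, 30],
    [0, 0, 0, 0, 0, 0, 30]
  ]
}}

```text
time_s: 5.8
tcp_pos: [0.5398, 0.2044, 0.2761]
eef_rot: [-38.1, 90.0, 66.4]
contact_force: [-0.6, 0.1, 0.1]
gripper_width: 0.0265
```

>>> {"name": "carry_out", "arguments": {
  "moves": [
    [0, 0, 0, 0, 0, 0, 30],
    [0, 0, 0, 0, 0, 0, 30],
    [0, 0, 0, 0, 0, 0, 30],
    [0, 0, 0, 0, 0, 0, 30],
    [0, 0, 0, 0, 0, 0, 30]
  ]
}}

```text
time_s: 6.3
tcp_pos: [0.5398, 0.2043, 0.2761]
eef_rot: [-52.5, 90.0, 51.9]
contact_force: [-0.6, -0.3, -0.4]
gripper_width: 0.0264
```

>>> {"name": "carry_out", "arguments": {
  "moves": [
    [0, 0, 0, 0, 0, 0, 30],
    [0, 0, 0, 0, 0, 0, 30],
    [0, 0, 0, 0, 0, 0, 30],
    [0, 0, 0, 0, 0, 0, 30],
    [0, 0, 0, 0, 0, 0, 30]
  ]
}}

```text
time_s: 6.8
tcp_pos: [0.5398, 0.2043, 0.2761]
eef_rot: [40.8, 90.0, 145.3]
contact_force: [-1.0, -0.4, -0.8]
gripper_width: 0.0268
```

>>> {"name": "carry_out", "arguments": {
  "moves": [
    [0, 0, 0, 0, 0, 0, 30],
    [0, 0, 0, 0, 0, 0, 30],
    [0, 0, 0, 0, 0, 0, 30],
    [0, 0, 0, 0, 0, 0, 30],
    [0, 0, 0, 0, 0, 0, 30]
  ]
}}

```text
time_s: 7.3
tcp_pos: [0.5399, 0.2043, 0.276]
eef_rot: [41.7, 90.0, 146.2]
contact_force: [0.1, 0.9, 0.6]
gripper_width: 0.0262
```

The lid stands half open by itself with the fingers clear of it, for 2.6 s so far. I'll regrip and swing it wide.

>>> {"name": "carry_out", "arguments": {
  "moves": [
    [0, 0, -25, 0, 0, 0, 30],
    [0, 0, -45, 0, 0, 0, 30],
    [0, 0, -45, 0, 0, 0, 30],
    [0, 0, -45, 0, 0, 0, 5],
    [0, 0, -45, 0, 0, 0, 5]
  ]
}}

```text
time_s: 7.8
tcp_pos: [0.5405, 0.2046, 0.2324]
eef_rot: [-80.7, 89.9, 23.7]
contact_force: [0.6, 0.3, 0.7]
gripper_width: 0.0156
```

>>> {"name": "carry_out", "arguments": {
  "moves": [
    [0, 0, 0, 0, 0, 0, 5],
    [0, 0, 0, 0, 0, 0, 5],
    [13, 3.5, 5, 0, 0, 0, 5],
    [26, 7, 9, 0, 0, 0, 5],
    [40, 10.5, 11, 0, 0, 0, 5]
  ]
}}

```text
time_s: 8.3
tcp_pos: [0.5794, 0.2147, 0.2434]
eef_rot: [70.2, 90.0, 174.7]
contact_force: [-6.8, 0.6, 6.1]
gripper_width: 0.0109
```

>>> {"name": "carry_out", "arguments": {
  "moves": [
    [14, 4, 0, 0, 0, 0, 5],
    [28, 7.5, -1, 0, 0, 0, 5],
    [43, 11.5, -3, 0, 0, 0, 5],
    [59, 15.5, -6, 0, 0, 0, 5],
    [59, 15.5, -6, 0, 0, 0, 5]
  ]
}}

```text
time_s: 8.8
tcp_pos: [0.6409, 0.2309, 0.2361]
eef_rot: [-92.9, 89.9, 11.5]
contact_force: [4.1, -0.2, 1.1]
gripper_width: 0.0113
```

```bash
python3 -c "
from plant import r
from h import *
st(r)"
```

```text
t 8.8 tcp [640.9 230.9 236.1] jaw -165.6 point [ 0.002  0.    -1.   ] F [ 4.1 -0.2  1.1] w 11.3 j [ 36.  21.   2.   0. -71. -22.]
```

>>> {"name": "carry_out", "arguments": {
  "moves": [
    [0, 0, 0, 0, 0, 0, 22],
    [0, 0, 0, 0, 0, 0, 22],
    [0, 0, 10, 0, 0, 0, 22],
    [0, 0, 40, 0, 0, 0, 22],
    [0, 0, 80, 0, 0, 0, 22]
  ]
}}

```text
time_s: 9.3
tcp_pos: [0.6375, 0.2298, 0.316]
eef_rot: [104.8, 89.8, -150.8]
contact_force: [0.6, 0.7, 0.0]
gripper_width: 0.0192
```

```bash
python3 -c "
from plant import r
from h import *
st(r)
a=r.capture('scene');b=r.capture('side')
cv2.imwrite('pics/s2.png',a);cv2.imwrite('pics/d2.png',b)
A=np.hstack([cv2.resize(x,None,fx=2,fy=2,interpolation=3) for x in (a[80:300,180:500],)])
B=cv2.resize(b[20:240,260:420],None,fx=2,fy=2,interpolation=3)
A=np.hstack([A[:,160:],B]);cv2.imwrite('pics/l2.png',A)
w=r.camera_params('wrist')
for n,im in(('scene',a),('side',b)):
  for c,s in blobs(im,(10,90,70),(22,220,255),150):
    p=back(c,.027,r.camera_params(n))
    if p[0]>.4 and p[0]<.72 and -.4<p[1]<0: print(n,p.round(3),s[2:5])
"
```

```text
t 9.3 tcp [637.5 229.8 316. ] jaw -165.6 point [-0.003 -0.002 -1.   ] F [0.6 0.7 0. ] w 19.2 j [ 36.  19.  10.  -0. -81. -22.]
scene [ 0.511 -0.061  0.027] [   640    400 149180]
scene [ 0.468 -0.261  0.027] [ 16  20 251]
scene [ 0.488 -0.183  0.027] [ 15  20 250]
scene [ 0.551 -0.26   0.027] [ 16  21 275]
scene [ 0.557 -0.197  0.027] [ 16  21 269]
scene [ 0.564 -0.13   0.027] [ 17  21 276]
side [ 0.436 -0.117  0.027] [   547    400 116634]
side [ 0.563 -0.137  0.027] [ 15  20 238]
side [ 0.487 -0.189  0.027] [ 16  19 240]
side [ 0.556 -0.203  0.027] [ 16  20 256]
side [ 0.467 -0.267  0.027] [ 18  20 271]
side [ 0.549 -0.267  0.027] [ 18  21 273]
```

View pics/l2.png

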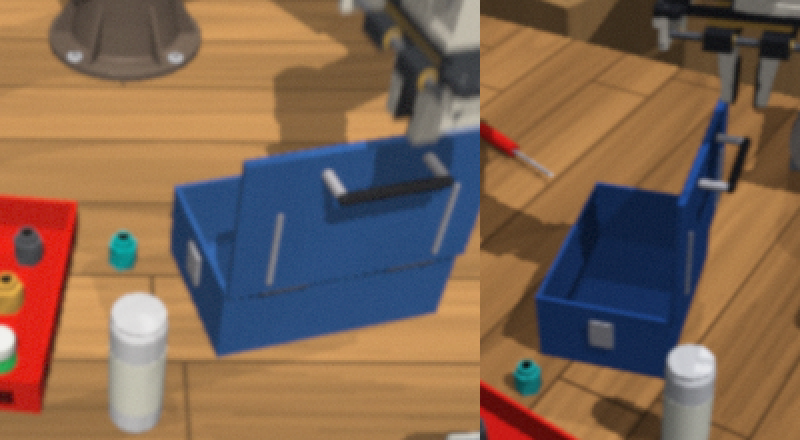

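The lid stands upright by itself, with the box interior empty and visible. The fittings haven't moved. Now back over the crate.

>>> {"name": "carry_out", "arguments": {
  "moves": [
    [-20, -36, 0, 0, 0, 0.14, 55],
    [-40, -72, 0, 0, 0, 0.28, 55],
    [-60, -108, 0, 0, 0, 0.42, 55],
    [-80, -144, 0, 0, 0, 0.56, 55],
    [-100, -180, 0, 0, 0, 0.7, 55]
  ]
}}

```text
time_s: 9.9
tcp_pos: [0.5375, 0.049, 0.317]
eef_rot: [-125.4, 89.9, 19.5]
contact_force: [0.2, -1.1, 0.6]
gripper_width: 0.0475
```

>>> {"name": "carry_out", "arguments": {
  "moves": [
    [-20, -44, -14, 0, 0, 0.14, 55],
    [-40, -88, -28, 0, 0, 0.28, 55],
    [-60, -132, -42, 0, 0, 0.42, 55],
    [-80, -176, -56, 0, 0, 0.56, 55],
    [-100, -220, -70, 0, 0, 0.7, 55]
  ]
}}

```text
time_s: 10.4
tcp_pos: [0.4408, -0.1642, 0.249]
eef_rot: [175.5, 89.9, -0.3]
contact_force: [0.6, -0.4, -0.3]
gripper_width: 0.0484
```

>>> {"name": "carry_out", "arguments": {
  "moves": [
    [-10, -20, -10, 0, 0, 0.14, 55],
    [-10, -30, -16, 0, 0, 0.17, 55],
    [-10, -30, -16, 0, 0, 0.17, 55],
    [-10, -30, -16, 0, 0, 0.17, 55]
  ]
}}

```text
time_s: 10.8
tcp_pos: [0.4322, -0.1927, 0.2331]
eef_rot: [159.0, 89.9, -7.5]
contact_force: [0.8, 0.5, -0.4]
gripper_width: 0.0482
```

```bash
python3 -c "
from plant import r
from h import *
s=st(r);p=r.camera_params('wrist');im=r.capture('wrist');cv2.imwrite('pics/w3.png',im);np.savez('w3.npz',**p)
for c,s in blobs(im,(10,90,70),(22,220,255),200):print(c.round(1),s[:5],back(c,.035,p).round(4))
cv2.imwrite('pics/w3c.png',cv2.resize(im[0:260,160:500],None,fx=2.3,fy=2.3,interpolation=3))
"
```

```text
t 10.8 tcp [ 432.2 -192.7  233.1] jaw -76.4 point [ 0.001 -0.    -1.   ] F [ 0.8  0.5 -0.4] w 48.2 j [ -0.   1. -23.   0. -66. 104.]
[327.  147.6] [    0     0   640   316 91240] [ 0.4621 -0.1897  0.035 ]
[291.7  38.6] [274  17  36  35 488] [ 0.5507 -0.1348  0.035 ]
[356.2  62.3] [342  35  35  42 447] [ 0.5449 -0.1973  0.035 ]
[411.6  85.5] [399  65  33  33 428] [ 0.5374 -0.2533  0.035 ]
[326.6 130.4] [310 108  34  36 319] [ 0.4782 -0.1853  0.035 ]
[391.6 162.5] [378 145  35  36 416] [ 0.4629 -0.2556  0.035 ]
[ 48.5 320.4] [ 40 300  18  42 419] [0.2025 0.0675 0.035 ]
[382.6 326.2] [ 190  300  418   42 9422] [ 0.2828 -0.298   0.035 ]
```

View pics/w3c.png

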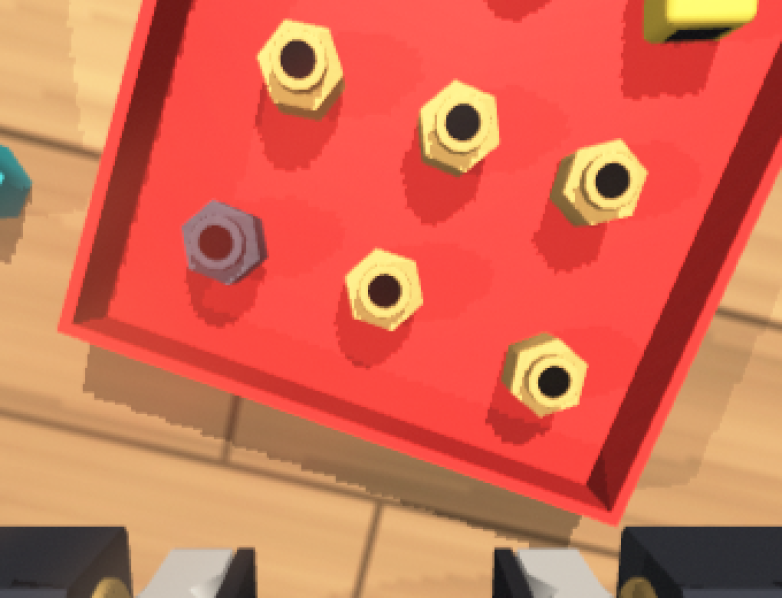

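The crop shows five clear hexes with bores at (297,58), (462,122), (612,181), (384,291) and (553,382). The plug is at (217,242). I'll fit prism silhouettes for position and yaw.

```bash
cat >> h.py <<'E'
from scipy.optimize import minimize
def hexfit(im,p,xy0,z0=.005,S=4):
    """xy, flat direction (deg mod 60), IoU of the silhouette of a fitting standing near xy0"""
    c=proj([[*xy0,z0+.03]],p)[0].astype(int);h=36;x0,y0=max(c[0]-h,0),max(c[1]-h,0)
    cr=im[y0:c[1]+h,x0:c[0]+h];hs=cv2.cvtColor(cr,cv2.COLOR_BGR2HSV)
    m=cv2.inRange(hs,(10,50,50),(36,255,255))
    n,l,s,ce=cv2.connectedComponentsWithStats(m)
    d=[np.hypot(*(ce[i]-c+[x0,y0]))+(1e3 if s[i][4]<80 else 0) for i in range(1,n)];k=1+int(np.argmin(d))
    cs,_=cv2.findContours((l==k).astype(np.uint8),cv2.RETR_EXTERNAL,cv2.CHAIN_APPROX_NONE)
    m=np.zeros(m.shape,np.uint8);cv2.drawContours(m,cs,-1,255,-1)
    M=cv2.resize(m,None,fx=S,fy=S,interpolation=cv2.INTER_LINEAR)>127
    def loss(q):
        a=q[2]+np.radians(30+60*np.arange(6));H=np.c_[np.cos(a),np.sin(a)]*.0173;t=np.linspace(0,6.28,16);b=np.c_[np.cos(t),np.sin(t)]*.011
        P=np.vstack([np.c_[H,0*a],np.c_[H,0*a+.03],np.c_[b,0*t+.04]])+[q[0],q[1],z0]
        g=cv2.convexHull(((proj(P,p)-[x0,y0]+.5)*S-.5).astype(np.float32)).round().astype(np.int32)
        G=np.zeros(M.shape,np.uint8);cv2.fillPoly(G,[g],1);G=G>0
        return 1-(G&M).sum()/(G|M).sum()
    best=min((minimize(loss,[*xy0,np.radians(y)],method="Nelder-Mead",options=dict(initial_simplex=[[*xy0,np.radians(y)],[xy0[0]+.006,xy0[1],np.radians(y)],[xy0[0],xy0[1]+.006,np.radians(y)],[*xy0,np.radians(y)+.2]])) for y in (0,15,30,45)),key=lambda s:s.fun)
    return best.x[:2].round(4),round(np.degrees(best.x[2])%60,1),round(1-best.fun,3)
E
python3 - <<'E'
from h import *
im=cv2.imread('pics/w3.png');p=dict(np.load('w3.npz'))
for u,v in[(297,58),(462,122),(612,181),(384,291),(553,382)]:
    b=back((160+u/2.3,v/2.3),.045,p)
    print("bore",b[:2].round(4),hexfit(im,p,b[:2]))
b=back((160+217/2.3,242/2.3),.045,p);print("plug",b)
for u,v in((60,328),(617,522)):print("crate corner",back((160+u/2.3,v/2.3),.05,p))
E
```

```text
bore [ 0.5593 -0.1315] (array([ 0.5595, -0.1314]), np.float64(2.7), np.float64(0.97))
bore [ 0.5521 -0.1988] (array([ 0.5523, -0.1987]), np.float64(51.8), np.float64(0.976))
bore [ 0.545  -0.2622] (array([ 0.5455, -0.262 ]), np.float64(26.3), np.float64(0.975))
bore [ 0.4823 -0.1846] (array([ 0.4827, -0.1842]), np.float64(54.8), np.float64(0.975))
bore [ 0.4626 -0.2626] (array([ 0.4628, -0.2628]), np.float64(34.0), np.float64(0.967))
plug [ 0.48535583 -0.11449436  0.045     ]
crate corner [ 0.43723127 -0.05950235  0.05      ]
crate corner [ 0.41089943 -0.30599765  0.05      ]
```

All five silhouettes fit well, with IoU about 0.97. First pick is fitting D at (0.4827, -0.1842), jaw -65°.

>>> {"name": "carry_out", "arguments": {
  "moves": [
    [25, 4, -30, 0, 0, 0.1, 53],
    [50.5, 8.5, -75, 0, 0, 0.195, 53],
    [50.5, 8.5, -120, 0, 0, 0.195, 53],
    [50.5, 8.5, -160, 0, 0, 0.195, 53],
    [50.5, 8.5, -160, 0, 0, 0.195, 53]
  ]
}}

```text
time_s: 11.35
tcp_pos: [0.4795, -0.183, 0.068]
eef_rot: [-29.6, 89.5, 175.2]
contact_force: [-0.6, -0.5, 0.4]
gripper_width: 0.0466
```

```bash
python3 -c "
from plant import r
from h import *
s=st(r)"
```

```text
t 11.35 tcp [ 479.5 -183.    68. ] jaw -65.2 point [-0.009  0.001 -1.   ] F [-0.6 -0.5  0.4] w 46.6 j [  1.  15. -31.  -0. -45. 114.]
```

>>> {"name": "carry_out", "arguments": {
  "moves": [
    [3, -1, -35, 0, 0, 0, 53],
    [3, -1, -58, 0, 0, 0, 53],
    [3, -1, -58, 0, 0, 0, 53],
    [3, -1, -58, 0, 0, 0, 10],
    [3, -1, -58, 0, 0, 0, 10]
  ],
  "squeeze": 30
}}

```text
time_s: 11.85
tcp_pos: [0.4875, -0.1851, 0.0167]
eef_rot: [149.7, 89.8, -5.4]
contact_force: [0.4, -0.9, 0.7]
gripper_width: 0.0356
```

>>> {"name": "carry_out", "arguments": {
  "moves": [
    [0, 0, 0, 0, 0, 0, 10],
    [0, 0, 0, 0, 0, 0, 10],
    [0, 0, 30, 0, 0, 0, 10],
    [0, 0, 70, 0, 0, 0, 10],
    [0, 0, 120, 0, 0, 0, 10]
  ]
}}

```text
time_s: 12.35
tcp_pos: [0.4844, -0.1851, 0.1353]
eef_rot: [-31.9, 89.9, 172.9]
contact_force: [1.8, 0.9, -1.8]
gripper_width: 0.0298
```

Gripped: the jaws read 29.8 mm on the flats. Carrying it to the box.

>>> {"name": "carry_out", "arguments": {
  "moves": [
    [10, 45, 25, 0, 0, -0.09, 10],
    [20, 90, 45, 0, 0, -0.173, 10],
    [28, 135, 45, 0, 0, -0.173, 10],
    [36, 180, 45, 0, 0, -0.173, 10],
    [44, 225, 45, 0, 0, -0.173, 10]
  ]
}}

```text
time_s: 12.85
tcp_pos: [0.5297, 0.0416, 0.1809]
eef_rot: [-167.8, 89.9, 27.1]
contact_force: [0.7, -1.5, -1.2]
gripper_width: 0.0296
```

>>> {"name": "carry_out", "arguments": {
  "moves": [
    [7, 45, 0, 0, 0, 0, 10],
    [14, 90, 0, 0, 0, 0, 10],
    [19, 133, 0, 0, 0, 0, 10],
    [19, 133, -30, 0, 0, 0, 10],
    [19, 133, -70, 0, 0, 0, 10]
  ]
}}

```text
time_s: 13.35
tcp_pos: [0.5502, 0.1754, 0.1113]
eef_rot: [-161.3, 89.7, 33.7]
contact_force: [0.1, 0.1, -1.6]
gripper_width: 0.0299
```

```bash
python3 -c "
from plant import r
from h import *
s=st(r)"
```

```text
t 13.35 tcp [550.2 175.4 111.3] jaw -74.9 point [ 0.005  0.003 -1.   ] F [ 0.1  0.1 -1.6] w 29.9 j [ 37.  17. -21.   0. -52.  68.]
```

>>> {"name": "carry_out", "arguments": {
  "moves": [
    [-3, -2, -30, 0, 0, 0, 10],
    [-3, -2, -60, 0, 0, 0, 10],
    [-3, -2, -60, 0, 0, 0, 10],
    [-3, -2, -60, 0, 0, 0, 53],
    [-3, -2, -60, 0, 0, 0, 53]
  ]
}}

```text
time_s: 13.85
tcp_pos: [0.5472, 0.1716, 0.0516]
eef_rot: [-166.3, 89.8, 28.6]
contact_force: [0.1, 0.2, 0.3]
gripper_width: 0.0405
```

>>> {"name": "carry_out", "arguments": {
  "moves": [
    [0, 0, 0, 0, 0, 0, 53],
    [0, 0, 40, 0, 0, 0, 53],
    [0, 0, 85, 0, 0, 0, 53],
    [-10, -30, 130, 0, 0, 0.07, 53],
    [-18, -75, 130, 0, 0, 0.14, 53]
  ]
}}

```text
time_s: 14.35
tcp_pos: [0.5313, 0.0979, 0.1864]
eef_rot: [178.9, 89.3, 22.2]
contact_force: [0.6, -1.4, -0.4]
gripper_width: 0.0463
```

```bash
cat > look.py <<'E'
from plant import r
from h import *
import sys
s=st(r);L=[(.5595,-.1314),(.5523,-.1987),(.5455,-.262),(.4827,-.1842),(.4628,-.2628)]
for n in('scene','side'):
    im=r.capture(n);cv2.imwrite(f'pics/{n}_{sys.argv[1]}.png',im);p=r.camera_params(n)
    o=[]
    for c,t in blobs(im,(10,90,70),(22,220,255),100):
        w=back(c,.027,p)
        if .38<w[0]<.72 and -.4<w[1]<.02 and t[4]<500:o.append((w[:2]*1000).round().tolist())
        b=back(c,.03,p)
        if .4<b[0]<.65 and .05<b[1]<.35 and t[4]<500:print(n,"box?",b.round(3),t[2:5])
    print(n,o)
E
python3 look.py 1
```

```text
t 14.35 tcp [531.3  97.9 186.4] jaw -66.7 point [ 0.011  0.005 -1.   ] F [ 0.6 -1.4 -0.4] w 46.3 j [ 31.   9. -20.   0. -60.  82.]
scene [[468.0, -261.0], [551.0, -260.0], [558.0, -197.0], [564.0, -130.0]]
side [[563.0, -137.0], [556.0, -204.0], [467.0, -267.0], [549.0, -267.0]]
```

D is in the box and the other four haven't moved. Next, A.

>>> {"name": "carry_out", "arguments": {
  "moves": [
    [6, -46, 0, 0, 0, 0.08, 53],
    [12, -92, 0, 0, 0, 0.167, 53],
    [18, -138, -20, 0, 0, 0.167, 53],
    [24, -184, -50, 0, 0, 0.167, 53],
    [30, -228, -75, 0, 0, 0.167, 53]
  ]
}}

```text
time_s: 14.95
tcp_pos: [0.5576, -0.128, 0.1084]
eef_rot: [154.3, 89.8, 6.9]
contact_force: [2.5, 0.4, -0.1]
gripper_width: 0.0464
```

>>> {"name": "carry_out", "arguments": {
  "moves": [
    [0, 0, -36, 0, 0, 0, 53],
    [0, 0, -36, 0, 0, 0, 53],
    [0, 0, -36, 0, 0, 0, 53]
  ]
}}

```text
time_s: 15.25
tcp_pos: [0.5572, -0.1264, 0.0726]
eef_rot: [31.2, 90.0, -116.3]
contact_force: [0.6, 0.3, 0.7]
gripper_width: 0.0465
```

```bash
python3 -c "
from plant import r
from h import *
s=st(r)"
```

```text
t 15.25 tcp [ 557.2 -126.4   72.6] jaw -57.5 point [-0. -0. -1.] F [0.6 0.3 0.7] w 46.5 j [  7.  19. -24.   0. -47. 116.]
```

>>> {"name": "carry_out", "arguments": {
  "moves": [
    [2, -5, -35, 0, 0, 0, 53],
    [2, -5, -62, 0, 0, 0, 53],
    [2, -5, -62, 0, 0, 0, 53],
    [2, -5, -62, 0, 0, 0, 10],
    [2, -5, -62, 0, 0, 0, 10]
  ]
}}

```text
time_s: 15.75
tcp_pos: [0.5609, -0.1308, 0.0122]
eef_rot: [147.2, 89.8, -0.2]
contact_force: [0.2, 0.5, 0.6]
gripper_width: 0.0358
```

>>> {"name": "carry_out", "arguments": {
  "moves": [
    [0, 0, 0, 0, 0, 0, 10],
    [0, 0, 0, 0, 0, 0, 10],
    [0, 0, 30, 0, 0, 0, 10],
    [0, 0, 70, 0, 0, 0, 10],
    [0, 0, 120, 0, 0, -0.1, 10]
  ]
}}

```text
time_s: 16.25
tcp_pos: [0.5576, -0.1314, 0.1304]
eef_rot: [-28.0, 89.8, 178.7]
contact_force: [1.2, -0.5, -1.8]
gripper_width: 0.0301
```

>>> {"name": "carry_out", "arguments": {
  "moves": [
    [-4, 45, 25, 0, 0, -0.1, 10],
    [-8, 90, 50, 0, 0, -0.207, 10],
    [-12, 135, 50, 0, 0, -0.207, 10],
    [-16, 180, 50, 0, 0, -0.207, 10],
    [-20, 225, 50, 0, 0, -0.207, 10]
  ]
}}

```text
time_s: 16.75
tcp_pos: [0.5384, 0.0954, 0.1811]
eef_rot: [-160.4, 89.9, 34.5]
contact_force: [1.7, -0.6, -1.3]
gripper_width: 0.0298
```

>>> {"name": "carry_out", "arguments": {
  "moves": [
    [-3, 47, 0, 0, 0, 0, 10],
    [-6, 94, 0, 0, 0, 0, 10],
    [-10, 145, 0, 0, 0, 0, 10],
    [-10, 145, -30, 0, 0, 0, 10],
    [-10, 145, -70, 0, 0, 0, 10]
  ]
}}

```text
time_s: 17.25
tcp_pos: [0.5299, 0.2417, 0.1116]
eef_rot: [-154.3, 89.6, 40.8]
contact_force: [0.3, -0.6, -2.3]
gripper_width: 0.0298
```

```bash
python3 -c "
from plant import r
from h import *
s=st(r)"
```

```text
t 17.25 tcp [529.9 241.7 111.6] jaw -74.9 point [ 0.005  0.004 -1.   ] F [ 0.3 -0.6 -2.3] w 29.8 j [ 44.  17. -20.   0. -52.  61.]
```

>>> {"name": "carry_out", "arguments": {
  "moves": [
    [-1, -1, -30, 0, 0, 0, 10],
    [-1, -1, -60, 0, 0, 0, 10],
    [-1, -1, -60, 0, 0, 0, 10],
    [-1, -1, -60, 0, 0, 0, 53],
    [-1, -1, -60, 0, 0, 0, 53]
  ]
}}

```text
time_s: 17.75
tcp_pos: [0.5293, 0.2385, 0.0519]
eef_rot: [-160.2, 89.8, 34.7]
contact_force: [0.3, 0.1, 0.3]
gripper_width: 0.0408
```

>>> {"name": "carry_out", "arguments": {
  "moves": [
    [0, 0, 0, 0, 0, 0, 53],
    [0, 0, 40, 0, 0, 0, 53],
    [0, 0, 85, 0, 0, 0, 53],
    [0, -40, 130, 0, 0, 0.05, 53],
    [2, -88, 130, 0, 0, 0.12, 53]
  ]
}}

```text
time_s: 18.25
tcp_pos: [0.5327, 0.1569, 0.1855]
eef_rot: [-173.9, 89.4, 28.2]
contact_force: [1.5, -0.2, 0.0]
gripper_width: 0.0465
```

```bash
python3 look.py 2
```

```text
t 18.25 tcp [532.7 156.9 185.5] jaw -67.9 point [ 0.01   0.005 -1.   ] F [ 1.5 -0.2  0. ] w 46.5 j [ 37.  11. -19.   0. -60.  75.]
scene [[468.0, -261.0], [530.0, -298.0], [558.0, -197.0]]
side box? [0.537 0.203 0.03 ] [ 20  26 236]
side [[557.0, -204.0], [467.0, -267.0], [529.0, -298.0]]
```

The disturbance has happened: C was knocked about 40 mm. I'll pick B next, then re-measure C from the wrist.

>>> {"name": "carry_out", "arguments": {
  "moves": [
    [3, -45, 0, 0, 0, 0, 53],
    [6, -90, 0, 0, 0, 0, 53],
    [9, -135, 0, 0, 0, 0, 53],
    [12, -180, 0, 0, 0, 0, 53],
    [15, -225, 0, 0, 0, 0, 53]
  ]
}}

```text
time_s: 18.85
tcp_pos: [0.545, -0.0718, 0.1804]
eef_rot: [168.7, 89.9, 10.5]
contact_force: [0.2, -0.1, -0.5]
gripper_width: 0.0462
```

>>> {"name": "carry_out", "arguments": {
  "moves": [
    [3, -45, -30, 0, 0, 0, 53],
    [6, -90, -60, 0, 0, 0, 53],
    [6, -128, -90, 0, 0, 0, 53],
    [6, -128, -111, 0, 0, 0, 53],
    [6, -128, -111, 0, 0, 0, 53]
  ]
}}

```text
time_s: 19.35
tcp_pos: [0.5484, -0.1994, 0.0653]
eef_rot: [-29.6, 89.7, 172.0]
contact_force: [-0.5, -0.1, 0.5]
gripper_width: 0.0462
```

```bash
python3 -c "
from plant import r
from h import *
s=st(r)"
```

```text
t 19.35 tcp [ 548.4 -199.4   65.3] jaw -68.4 point [-0.005  0.001 -1.   ] F [-0.5 -0.1  0.5] w 46.2 j [ -1.  21. -22.  -0. -47. 112.]
```

>>> {"name": "carry_out", "arguments": {
  "moves": [
    [3, 1, -30, 0, 0, 0, 53],
    [3, 1, -56, 0, 0, 0, 53],
    [3, 1, -56, 0, 0, 0, 53],
    [3, 1, -56, 0, 0, 0, 10],
    [3, 1, -56, 0, 0, 0, 10]
  ]
}}

```text
time_s: 19.85
tcp_pos: [0.5555, -0.1968, 0.0143]
eef_rot: [151.0, 89.8, -7.1]
contact_force: [-0.7, -0.8, -0.2]
gripper_width: 0.036
```

>>> {"name": "carry_out", "arguments": {
  "moves": [
    [0, 0, 0, 0, 0, 0, 10],
    [0, 0, 0, 0, 0, 0, 10],
    [0, 0, 30, 0, 0, 0, 10],
    [0, 0, 70, 0, 0, 0, 10],
    [0, 0, 120, 0, 0, 0, 10]
  ]
}}

```text
time_s: 20.35
tcp_pos: [0.5524, -0.1969, 0.1325]
eef_rot: [-30.4, 89.8, 171.4]
contact_force: [1.4, -0.5, -2.0]
gripper_width: 0.0294
```

>>> {"name": "carry_out", "arguments": {
  "moves": [
    [-8, 45, 25, 0, 0, -0.117, 10],
    [-16, 90, 48, 0, 0, -0.117, 10],
    [-24, 135, 48, 0, 0, -0.117, 10],
    [-32, 180, 48, 0, 0, -0.117, 10],
    [-40, 225, 48, 0, 0, -0.117, 10]
  ]
}}

```text
time_s: 20.85
tcp_pos: [0.5131, 0.0295, 0.1812]
eef_rot: [-164.7, 89.9, 30.3]
contact_force: [0.7, 0.1, -1.1]
gripper_width: 0.0301
```

>>> {"name": "carry_out", "arguments": {
  "moves": [
    [-10, 46, 0, 0, 0, 0, 10],
    [-20, 92, 0, 0, 0, 0, 10],
    [-30, 138, 0, 0, 0, 0, 10],
    [-40, 184, 0, 0, 0, 0, 10],
    [-48, 221, 0, 0, 0, 0, 10]
  ]
}}

```text
time_s: 21.35
tcp_pos: [0.4648, 0.2512, 0.1809]
eef_rot: [-141.0, 89.9, 54.2]
contact_force: [1.2, -0.0, -2.0]
gripper_width: 0.03
```

>>> {"name": "carry_out", "arguments": {
  "moves": [
    [0, 0, -40, 0, 0, 0, 10],
    [0, 0, -80, 0, 0, 0, 10],
    [0, 0, -100, 0, 0, 0, 10]
  ]
}}

```text
time_s: 21.65
tcp_pos: [0.464, 0.2481, 0.0777]
eef_rot: [17.1, 89.8, -147.8]
contact_force: [0.4, -0.6, -1.4]
gripper_width: 0.0299
```

```bash
python3 -c "
from plant import r
from h import *
s=st(r)"
```

```text
t 21.65 tcp [464.  248.1  77.7] jaw -74.9 point [-0.002 -0.002 -1.   ] F [ 0.4 -0.6 -1.4] w 29.9 j [ 49.  15. -29.  -0. -46.  56.]
```

>>> {"name": "carry_out", "arguments": {
  "moves": [
    [0, 0, -27, 0, 0, 0, 10],
    [0, 0, -27, 0, 0, 0, 10],
    [0, 0, -27, 0, 0, 0, 53],
    [0, 0, -27, 0, 0, 0, 53],
    [0, 0, -27, 0, 0, 0, 53]
  ]
}}

```text
time_s: 22.15
tcp_pos: [0.4666, 0.2496, 0.0547]
eef_rot: [-149.6, 89.8, 45.5]
contact_force: [-0.4, 0.4, -0.1]
gripper_width: 0.0451
```

>>> {"name": "carry_out", "arguments": {
  "moves": [
    [0, 0, 45, 0, 0, 0, 53],
    [0, 0, 90, 0, 0, 0, 53],
    [0, -30, 130, 0, 0, 0, 53],
    [0, -75, 150, 0, 0, 0, 53],
    [0, -120, 170, 0, 0, 0, 53]
  ]
}}

```text
time_s: 22.65
tcp_pos: [0.4659, 0.1281, 0.2258]
eef_rot: [-159.0, 89.8, 36.2]
contact_force: [1.1, 0.2, 0.2]
gripper_width: 0.0463
```

>>> {"name": "carry_out", "arguments": {
  "moves": [
    [0, -48, 0, 0, 0, 0, 53],
    [0, -96, 0, 0, 0, 0, 53],
    [0, -144, 0, 0, 0, 0, 53],
    [0, -192, 0, 0, 0, 0, 53],
    [0, -240, 0, 0, 0, 0, 53]
  ]
}}

```text
time_s: 23.15
tcp_pos: [0.4656, -0.113, 0.2246]
eef_rot: [172.8, 89.8, 7.9]
contact_force: [1.7, 0.9, 0.1]
gripper_width: 0.0464
```

>>> {"name": "carry_out", "arguments": {
  "moves": [
    [-10, -48, -5, 0, 0, 0, 53],
    [-20, -96, -10, 0, 0, 0, 53],
    [-20, -116, -10, 0, 0, 0, 53],
    [-20, -116, -10, 0, 0, 0, 53],
    [-20, -116, -10, 0, 0, 0, 53]
  ]
}}

```text
time_s: 23.65
tcp_pos: [0.4457, -0.2276, 0.2137]
eef_rot: [162.8, 89.9, -2.2]
contact_force: [-0.0, 0.3, 0.3]
gripper_width: 0.0467
```

```bash
python3 look.py 3; python3 -c "
from plant import r
from h import *
s=st(r);p=r.camera_params('wrist');im=r.capture('wrist');cv2.imwrite('pics/w4.png',im)
for b in((.4628,-.2628),(.527,-.296)):
  print(hexfit(im,p,b))
cv2.imwrite('pics/w4c.png',cv2.resize(im[0:260,160:500],None,fx=2,fy=2,interpolation=3))
"
```

```text
t 23.65 tcp [ 445.7 -227.6  213.7] jaw -75.0 point [ 0.001 -0.    -1.   ] F [-0.   0.3  0.3] w 46.7 j [ -5.   4. -22.  -0. -63. 110.]
scene [[468.0, -261.0], [531.0, -297.0]]
side box? [0.469 0.236 0.03 ] [ 11  15 136]
side box? [0.537 0.204 0.03 ] [ 20  26 235]
side [[467.0, -267.0], [529.0, -298.0]]
t 23.75 tcp [ 445.9 -226.6  213.6] jaw -74.9 point [ 0.001  0.    -1.   ] F [-0.9  0.5 -1.5] w 46.8 j [ -4.   4. -22.  -0. -63. 110.]
(array([ 0.4629, -0.2629]), np.float64(33.1), np.float64(0.972))
(array([ 0.5263, -0.2984]), np.float64(24.4), np.float64(0.974))
```

View pics/w4c.png

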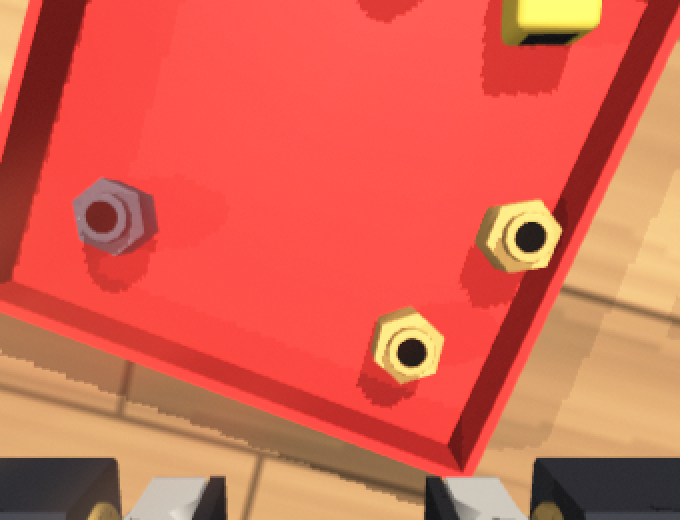

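Both fittings stand upright in the crop. E's bore is at (410,352). C's is at (530,237), hard against the crate's side wall. E first, with jaw 33° (-147°) to keep the fingers off the walls.

>>> {"name": "carry_out", "arguments": {
  "moves": [
    [4, -7, 0, 0, 0, -0.14, 45],
    [8, -14, 0, 0, 0, -0.28, 45],
    [12, -21, 0, 0, 0, -0.42, 45],
    [16, -28, 0, 0, 0, -0.56, 45],
    [19, -35, -20, 0, 0, -0.7, 45]
  ]
}}

```text
time_s: 24.3
tcp_pos: [0.4672, -0.2619, 0.1954]
eef_rot: [-172.1, 89.7, -17.2]
contact_force: [0.5, 0.4, -0.3]
gripper_width: 0.0392
```

>>> {"name": "carry_out", "arguments": {
  "moves": [
    [0, 0, -30, 0, 0, -0.14, 45],
    [0, 0, -60, 0, 0, -0.28, 45],
    [0, 0, -90, 0, 0, -0.42, 45],
    [0, 0, -122, 0, 0, -0.557, 45],
    [0, 0, -122, 0, 0, -0.557, 45]
  ]
}}

```text
time_s: 24.8
tcp_pos: [0.4623, -0.2605, 0.0675]
eef_rot: [41.8, 89.6, 164.8]
contact_force: [-0.0, 1.2, -0.2]
gripper_width: 0.0395
```

```bash
python3 -c "
from plant import r
from h import *
s=st(r)"
```

```text
t 24.8 tcp [ 462.3 -260.5   67.5] jaw -147.0 point [-0.007  0.002 -1.   ] F [-0.   1.2 -0.2] w 39.5 j [ -8.  17. -29.  -0. -45.  41.]
```

>>> {"name": "carry_out", "arguments": {
  "moves": [
    [0, -1, -25, 0, 0, 0, 45],
    [0, -1, -40, 0, 0, 0, 45],
    [0, -1, -54, 0, 0, 0, 45],
    [0, -1, -57, 0, 0, 0, 45],
    [0, -1, -57, 0, 0, 0, 10]
  ]
}}

```text
time_s: 25.3
tcp_pos: [0.4656, -0.2629, 0.0149]
eef_rot: [-151.1, 90.0, -27.8]
contact_force: [-0.5, 0.1, 1.6]
gripper_width: 0.0354
```

>>> {"name": "carry_out", "arguments": {
  "moves": [
    [0, 0, 0, 0, 0, 0, 10],
    [0, 0, 0, 0, 0, 0, 10],
    [0, 0, 30, 0, 0, 0, 10],
    [0, 0, 70, 0, 0, 0, 10],
    [0, 0, 120, 0, 0, 0.1, 10]
  ]
}}

```text
time_s: 25.8
tcp_pos: [0.4634, -0.2628, 0.1344]
eef_rot: [35.6, 89.8, 164.5]
contact_force: [1.5, -0.7, -1.3]
gripper_width: 0.0295
```

>>> {"name": "carry_out", "arguments": {
  "moves": [
    [4, 44, 25, 0, 0, 0.13, 10],
    [8, 88, 48, 0, 0, 0.26, 10],
    [12, 132, 48, 0, 0, 0.39, 10],
    [16, 176, 48, 0, 0, 0.52, 10],
    [20, 220, 48, 0, 0, 0.65, 10]
  ]
}}

```text
time_s: 26.3
tcp_pos: [0.4845, -0.0414, 0.1829]
eef_rot: [-142.7, 89.9, 23.6]
contact_force: [0.8, -0.2, -2.0]
gripper_width: 0.0299
```

>>> {"name": "carry_out", "arguments": {
  "moves": [
    [4, 44, 0, 0, 0, 0.13, 10],
    [8, 88, 0, 0, 0, 0.26, 10],
    [10, 132, 0, 0, 0, 0.39, 10],
    [12, 176, 0, 0, 0, 0.507, 10],
    [12, 176, -30, 0, 0, 0.507, 10]
  ]
}}

```text
time_s: 26.8
tcp_pos: [0.5, 0.1387, 0.1557]
eef_rot: [-165.9, 89.4, 29.8]
contact_force: [0.3, 0.6, -2.2]
gripper_width: 0.0297
```

```bash
python3 -c "
from plant import r
from h import *
s=st(r)"
```

```text
t 26.8 tcp [500.  138.7 155.7] jaw -74.4 point [ 0.008  0.005 -1.   ] F [ 0.3  0.6 -2.2] w 29.7 j [ 37.   9. -25.   0. -55.  68.]
```

>>> {"name": "carry_out", "arguments": {
  "moves": [
    [-2, -2, -45, 0, 0, 0, 10],
    [-2, -2, -90, 0, 0, 0, 10],
    [-2, -2, -105, 0, 0, 0, 10],
    [-2, -2, -105, 0, 0, 0, 10],
    [-2, -2, -105, 0, 0, 0, 50]
  ]
}}

```text
time_s: 27.3
tcp_pos: [0.4954, 0.1311, 0.0478]
eef_rot: [174.5, 89.9, 9.7]
contact_force: [0.4, -0.1, 0.2]
gripper_width: 0.0338
```

>>> {"name": "carry_out", "arguments": {
  "moves": [
    [0, 0, 0, 0, 0, 0, 50],
    [0, 0, 45, 0, 0, 0, 50],
    [0, 0, 90, 0, 0, 0, 50],
    [0, -25, 130, 0, 0, -0.1, 45],
    [0, -70, 140, 0, 0, -0.24, 45]
  ]
}}

```text
time_s: 27.8
tcp_pos: [0.4982, 0.0626, 0.194]
eef_rot: [-159.5, 89.3, 21.8]
contact_force: [1.4, 0.4, -0.4]
gripper_width: 0.0399
```

```bash
python3 look.py 4
```

```text
t 27.8 tcp [498.2  62.6 194. ] jaw -88.7 point [ 0.011  0.004 -1.   ] F [ 1.4  0.4 -0.4] w 39.9 j [ 30.   5. -24.   0. -60.  62.]
scene [[531.0, -298.0]]
side box? [0.469 0.236 0.03 ] [ 11  15 132]
side box? [0.537 0.203 0.03 ] [ 20  26 232]
side [[529.0, -298.0]]
```

C is the only one left. I'll grip its round boss with the jaws parallel to the wall (about -6°) and draw it inwards.

>>> {"name": "carry_out", "arguments": {
  "moves": [
    [4, -45, 0, 0, 0, -0.145, 45],
    [8, -90, 0, 0, 0, -0.29, 45],
    [12, -135, 0, 0, 0, -0.435, 45],
    [16, -180, 0, 0, 0, -0.58, 45],
    [20, -225, 0, 0, 0, -0.72, 45]
  ]
}}

```text
time_s: 28.4
tcp_pos: [0.5152, -0.1658, 0.1887]
eef_rot: [-139.2, 89.8, 0.6]
contact_force: [1.2, 0.4, 0.2]
gripper_width: 0.0393
```

>>> {"name": "carry_out", "arguments": {
  "moves": [
    [3, -40, 0, 0, 0, -0.145, 45],
    [6, -80, 0, 0, 0, -0.29, 45],
    [10, -120, 0, 0, 0, -0.435, 45],
    [10, -134, -10, 0, 0, -0.58, 45],
    [10, -134, -30, 0, 0, -0.72, 45]
  ]
}}

```text
time_s: 28.9
tcp_pos: [0.5261, -0.3009, 0.1592]
eef_rot: [-118.5, 89.7, -20.1]
contact_force: [-0.7, 0.8, -0.5]
gripper_width: 0.0392
```

>>> {"name": "carry_out", "arguments": {
  "moves": [
    [0, 0, -30, 0, 0, -0.145, 45],
    [0, 0, -60, 0, 0, -0.255, 45],
    [0, 0, -75, 0, 0, -0.255, 45],
    [0, 0, -75, 0, 0, -0.255, 45]
  ]
}}

```text
time_s: 29.3
tcp_pos: [0.5238, -0.2978, 0.0808]
eef_rot: [76.5, 89.9, 160.7]
contact_force: [-0.3, -0.3, -0.1]
gripper_width: 0.0393
```

```bash
python3 -c "
from plant import r
from h import *
s=st(r);p=r.camera_params('wrist');im=r.capture('wrist');cv2.imwrite('pics/w5.png',im);print(hexfit(im,p,(.5263,-.2984)),proj([[.5263,-.2984,.045]],p))
s=st(r)"
```

```text
t 29.3 tcp [ 523.8 -297.8   80.8] jaw 174.2 point [-0.002  0.001 -1.   ] F [-0.3 -0.3 -0.1] w 39.3 j [-11.  21. -19.  -0. -50.   5.]
(array([ 0.5266, -0.2978]), np.float64(25.2), np.float64(0.757)) [[316.69265619 230.43819962]]
t 29.35 tcp [ 524.8 -298.2   82.4] jaw 174.3 point [-0. -0. -1.] F [ 1.1 -0.3  1.2] w 39.6 j [-11.  21. -19.   0. -50.   5.]
```

View pics/w5.png

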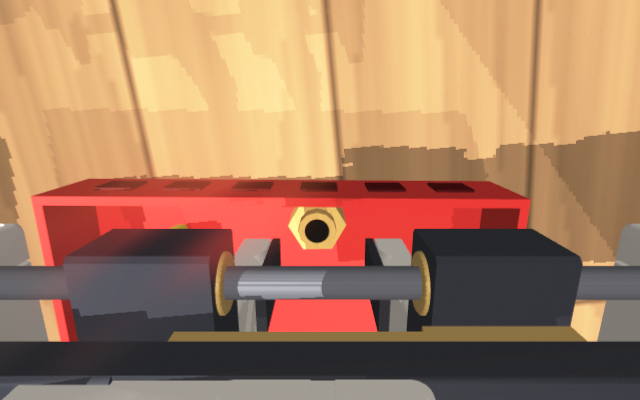

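The view shows the fitting at (317,230), centred between the fingers, with the wall just behind it. Gripping the boss.

>>> {"name": "carry_out", "arguments": {
  "moves": [
    [1, 1, -25, 0, 0, 0, 45],
    [1, 1, -40, 0, 0, 0, 45],
    [1, 1, -45, 0, 0, 0, 45],
    [1, 1, -45, 0, 0, 0, 45],
    [1, 1, -45, 0, 0, 0, 10]
  ]
}}

```text
time_s: 29.85
tcp_pos: [0.5268, -0.2975, 0.0385]
eef_rot: [-103.9, 89.9, -19.7]
contact_force: [0.1, 0.2, -0.5]
gripper_width: 0.0354
```

>>> {"name": "carry_out", "arguments": {
  "moves": [
    [0, 0, 0, 0, 0, 0, 10],
    [0, 0, 0, 0, 0, 0, 10],
    [0, 0, 0, 0, 0, 0, 10],
    [0, 0, 0, 0, 0, 0, 10]
  ]
}}

```text
time_s: 30.25
tcp_pos: [0.5266, -0.2974, 0.0378]
eef_rot: [-106.4, 89.9, -22.1]
contact_force: [0.5, 1.9, 6.3]
gripper_width: 0.0204
```

```bash
python3 -c "
from plant import r
from h import *
s=st(r)"
```

```text
t 30.25 tcp [ 526.6 -297.4   37.8] jaw 174.3 point [ 0.002 -0.001 -1.   ] F [0.5 1.9 6.3] w 20.4 j [-11.  24. -21.   0. -44.   5.]
```

>>> {"name": "carry_out", "arguments": {
  "moves": [
    [0, 3, 4, 0, 0, 0, 10],
    [2, 18, 6, 0, 0, 0, 10],
    [4, 36, 6, 0, 0, 0, 10],
    [5, 52, 6, 0, 0, 0, 10],
    [5, 52, 3, 0, 0, 0, 10]
  ]
}}

```text
time_s: 30.75
tcp_pos: [0.5309, -0.2429, 0.0401]
eef_rot: [-20.6, 90.0, 63.8]
contact_force: [0.9, -0.4, -1.0]
gripper_width: 0.0205
```

>>> {"name": "carry_out", "arguments": {
  "moves": [
    [0, 0, -2, 0, 0, 0, 10],
    [0, 0, -2, 0, 0, 0, 50],
    [0, 0, -2, 0, 0, 0, 50],
    [0, 0, 20, 0, 0, 0, 50],
    [0, 0, 45, 0, 0, 0, 50]
  ]
}}

```text
time_s: 31.25
tcp_pos: [0.5297, -0.2455, 0.0843]
eef_rot: [89.2, 89.8, 173.4]
contact_force: [0.4, -0.3, -0.2]
gripper_width: 0.0426
```

```bash
python3 look.py 5;python3 -c "
from plant import r
from h import *
s=st(r);p=r.camera_params('wrist');im=r.capture('wrist');cv2.imwrite('pics/w6.png',im)
a=cv2.imread('pics/scene_5.png');p2=r.camera_params('scene');print(hexfit(a,p2,(.5316,-.2454)),hexfit(cv2.imread('pics/side_5.png'),r.camera_params('side'),(.5316,-.2454)),hexfit(im,p,(.5316,-.2454)))
A=cv2.resize(a[170:290,150:310],(400,300),interpolation=3);cv2.imwrite('pics/m5.png',np.hstack([A,cv2.resize(im[130:330,190:457],(400,300),interpolation=3)]))"
```

```text
t 31.25 tcp [ 529.7 -245.5   84.3] jaw 174.2 point [-0.003  0.    -1.   ] F [ 0.4 -0.3 -0.2] w 42.6 j [ -6.  20. -21.  -0. -49.  -0.]
scene [[536.0, -243.0]]
side box? [0.469 0.235 0.03 ] [ 11  15 140]
side box? [0.537 0.204 0.03 ] [ 20  26 235]
side [[535.0, -253.0]]
t 31.35 tcp [ 532.8 -246.2   88.1] jaw 174.2 point [ 0.005 -0.001 -1.   ] F [-0.1 -0.6  0.4] w 43.7 j [ -6.  19. -21.   0. -49.  -0.]
(array([ 0.5301, -0.2447]), np.float64(29.1), np.float64(0.925)) (array([ 0.5315, -0.2484]), np.float64(59.1), np.float64(0.817)) (array([ 0.5304, -0.2451]), np.float64(24.8), np.float64(0.982))
```

View pics/m5.png

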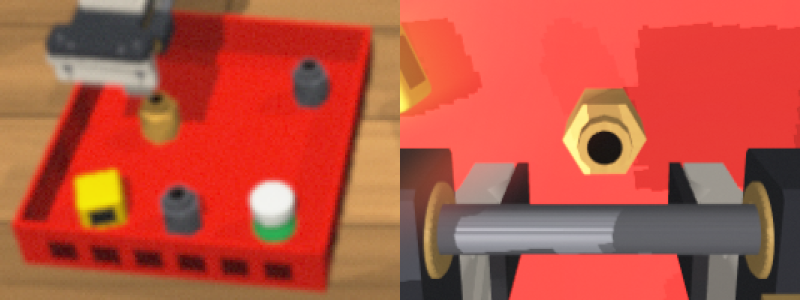

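C now stands free at (0.5304, -0.2451) with its flats at 24.8°.

>>> {"name": "carry_out", "arguments": {
  "moves": [
    [0, 1, 0, 0, 0, 0.14, 53],
    [0, 1, 0, 0, 0, 0.28, 53],
    [0, 1, 0, 0, 0, 0.42, 53],
    [0, 1, -5, 0, 0, 0.534, 53],
    [0, 1, -20, 0, 0, 0.534, 53]
  ]
}}

```text
time_s: 31.9
tcp_pos: [0.5313, -0.2446, 0.0651]
eef_rot: [-126.3, 89.9, -11.2]
contact_force: [0.9, -0.2, -0.2]
gripper_width: 0.0465
```

>>> {"name": "carry_out", "arguments": {
  "moves": [
    [0, 0, -25, 0, 0, 0, 53],
    [0, 0, -45, 0, 0, 0, 53],
    [0, 0, -54, 0, 0, 0, 53],
    [0, 0, -54, 0, 0, 0, 53],
    [0, 0, -54, 0, 0, 0, 10]
  ]
}}

```text
time_s: 32.4
tcp_pos: [0.531, -0.2444, 0.0111]
eef_rot: [137.4, 90.0, -107.8]
contact_force: [-0.1, 0.2, 0.1]
gripper_width: 0.0426
```

```bash
python3 -c "
from plant import r
from h import *
s=st(r)"
```

```text
t 32.4 tcp [ 531.  -244.4   11.1] jaw -155.2 point [-0. -0. -1.] F [-0.1  0.2  0.1] w 42.6 j [ -6.  25. -25.   0. -40.  30.]
```

>>> {"name": "carry_out", "arguments": {
  "moves": [
    [0, 0, 0, 0, 0, 0, 10],
    [0, 0, 0, 0, 0, 0, 10],
    [0, 0, 0, 0, 0, 0, 10],
    [0, 0, 40, 0, 0, 0, 10],
    [0, 0, 80, 0, 0, 0.1, 10]
  ]
}}

```text
time_s: 32.9
tcp_pos: [0.5296, -0.244, 0.0909]
eef_rot: [50.6, 89.8, 171.2]
contact_force: [1.4, -0.9, -1.7]
gripper_width: 0.0298
```

>>> {"name": "carry_out", "arguments": {
  "moves": [
    [-5, 35, 40, 0, 0, 0.13, 10],
    [-10, 78, 70, 0, 0, 0.26, 10],
    [-15, 122, 88, 0, 0, 0.39, 10],
    [-20, 166, 88, 0, 0, 0.52, 10],
    [-25, 210, 88, 0, 0, 0.65, 10]
  ]
}}

```text
time_s: 33.4
tcp_pos: [0.5055, -0.0323, 0.1803]
eef_rot: [-134.8, 89.8, 23.3]
contact_force: [1.7, 0.1, -1.6]
gripper_width: 0.0301
```

>>> {"name": "carry_out", "arguments": {
  "moves": [
    [-5, 45, 0, 0, 0, 0.13, 10],
    [-10, 90, 0, 0, 0, 0.26, 10],
    [-15, 135, 0, 0, 0, 0.39, 10],
    [-20, 180, 0, 0, 0, 0.52, 10],
    [-25, 226, 0, 0, 0, 0.65, 10]
  ]
}}

```text
time_s: 33.9
tcp_pos: [0.4799, 0.1936, 0.1793]
eef_rot: [-137.7, 90.0, 57.7]
contact_force: [2.1, 0.8, -0.9]
gripper_width: 0.0299
```

>>> {"name": "carry_out", "arguments": {
  "moves": [
    [0, 0, -40, 0, 0, 0, 10],
    [0, 0, -80, 0, 0, 0, 10],
    [0, 0, -112, 0, 0, 0, 10]
  ]
}}

```text
time_s: 34.2
tcp_pos: [0.4798, 0.1921, 0.0654]
eef_rot: [-26.7, 90.0, 168.4]
contact_force: [0.7, 0.4, -1.9]
gripper_width: 0.0297
```

```bash
python3 -c "
from plant import r
from h import *
s=st(r)"
```

```text
t 34.2 tcp [479.8 192.1  65.4] jaw -74.9 point [-0.001  0.    -1.   ] F [ 0.7  0.4 -1.9] w 29.7 j [ 44.  15. -31.  -0. -44.  62.]
```

>>> {"name": "carry_out", "arguments": {
  "moves": [
    [0, 0, 0, 0, 0, 0, 45],
    [0, 0, 0, 0, 0, 0, 45],
    [0, 0, 0, 0, 0, 0, 45],
    [0, 0, 45, 0, 0, 0, 45],
    [0, 0, 90, 0, 0, 0, 45]
  ]
}}

```text
time_s: 34.7
tcp_pos: [0.4808, 0.1915, 0.1594]
eef_rot: [144.2, 90.0, -20.8]
contact_force: [1.2, 2.1, 1.3]
gripper_width: 0.0393
```

>>> {"name": "carry_out", "arguments": {
  "moves": [
    [-10, 0, 45, 0, 0, 0, 45],
    [-35, -6, 90, 0, 0, 0, 45],
    [-45, -10, 120, 0, 0, 0, 45],
    [-45, -10, 120, 0, 0, 0, 45]
  ]
}}

```text
time_s: 35.1
tcp_pos: [0.437, 0.1826, 0.2847]
eef_rot: [-155.4, 89.2, 39.6]
contact_force: [1.1, 0.4, 0.0]
gripper_width: 0.0394
```

```bash
python3 look.py 6;python3 -c "
from plant import r
from h import *
im=r.capture('wrist');a=cv2.imread('pics/side_6.png')
cv2.imwrite('pics/m6.png',np.hstack([cv2.resize(im,(512,320)),cv2.resize(a[90:215,280:390],(282,320),interpolation=3)]))"
```

```text
t 35.1 tcp [437.  182.6 284.7] jaw -74.9 point [ 0.01   0.009 -1.   ] F [1.1 0.4 0. ] w 39.4 j [ 47.  -1. -19.   0. -72.  58.]
scene []
side box? [0.476 0.203 0.03 ] [ 19  30 281]
side box? [0.537 0.203 0.03 ] [ 19  26 232]
side []
```

View pics/m6.png

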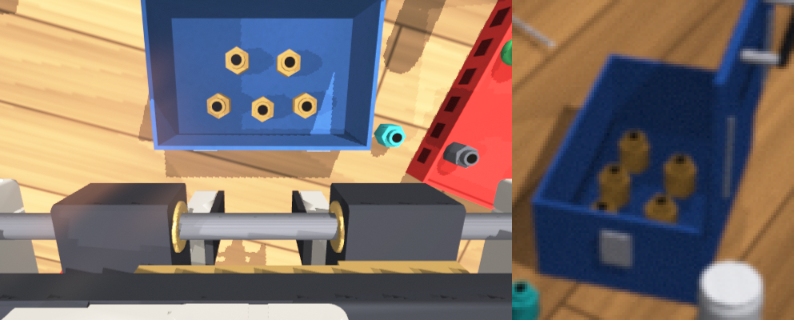

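All five fittings stand upright in the box, and the crate holds only the plugs, tape and pot. I'll estimate the lid angle from the earlier view before regripping the bar.

```bash
python3 -c "
from plant import r
from h import *
p=r.camera_params('scene')
for a in (1.45,1.5,1.55,1.6,1.65):
  P=[rz(.2594)@np.array(lidpt(.145,.045,y,a))+[.51418,.20052,0] for y in(-.05,0,.05)]
  q=(proj(P,p)-[260,80])*2
  print(a,q.round(0).tolist(),np.round(P[1],4))
print('want 343,199 450,183')
a=cv2.imread('pics/scene_6.png');cv2.imwrite('pics/b6.png',cv2.resize(a[140:240,400:500],(600,600),interpolation=3))
for a in (1.5,1.55,1.6):print(a,((proj([rz(.2594)@np.array(lidpt(.145,.045,y,a))+[.51418,.20052,0] for y in(-.05,.05)],p)-[400,140])*6).round().tolist())
"
```

```text
1.45 [[336.0, 182.0], [387.0, 173.0], [438.0, 164.0]] [0.6226 0.2293 0.2494]
1.5 [[339.0, 188.0], [391.0, 179.0], [442.0, 171.0]] [0.6298 0.2312 0.2478]
1.55 [[342.0, 195.0], [394.0, 186.0], [445.0, 177.0]] [0.6369 0.2331 0.2459]
1.6 [[345.0, 203.0], [397.0, 193.0], [449.0, 184.0]] [0.6439 0.2349 0.2436]
1.65 [[348.0, 210.0], [400.0, 201.0], [452.0, 192.0]] [0.6508 0.2368 0.241 ]
want 343,199 450,183
1.5 [[176.0, 205.0], [485.0, 152.0]]
1.55 [[186.0, 226.0], [496.0, 172.0]]
1.6 [[195.0, 248.0], [506.0, 193.0]]
```

View pics/b6.png

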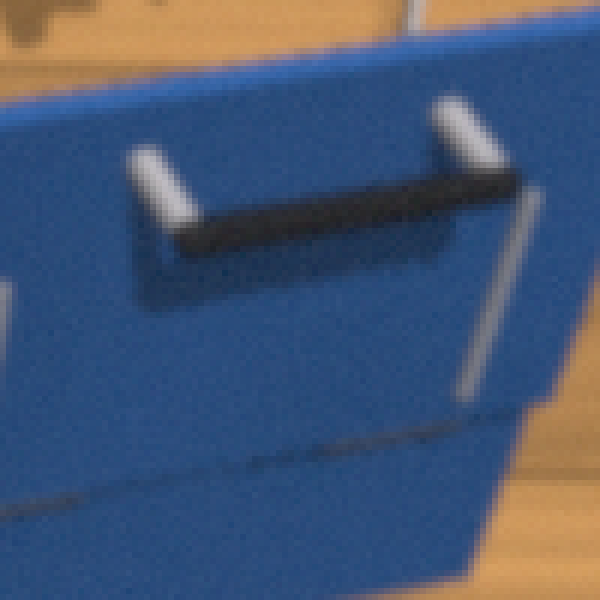

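The bar's ends at (190,240) and (510,184) put the lid at about 1.58 rad and the bar at (0.640, 0.233, 0.245). I'll regrip it to close the lid.

>>> {"name": "carry_out", "arguments": {
  "moves": [
    [0, 0, 35, 0, 0, -0.145, 22],
    [15, 4, 40, 0, 0, -0.29, 22],
    [35, 9, 40, 0, 0, -0.435, 22],
    [55, 14, 40, 0, 0, -0.58, 22],
    [75, 18, 40, 0, 0, -0.72, 22]
  ]
}}

```text
time_s: 35.75
tcp_pos: [0.5115, 0.1998, 0.3158]
eef_rot: [61.9, 89.9, -144.7]
contact_force: [-0.9, 0.8, -0.4]
gripper_width: 0.0196
```

>>> {"name": "carry_out", "arguments": {
  "moves": [
    [30, 8, 0, 0, 0, -0.145, 22],
    [60, 16, 0, 0, 0, -0.29, 22],
    [90, 22, 0, 0, 0, -0.435, 22],
    [115, 28, 0, 0, 0, -0.58, 22],
    [130, 32, 0, 0, 0, -0.72, 22]
  ]
}}

```text
time_s: 36.25
tcp_pos: [0.6424, 0.2317, 0.3142]
eef_rot: [102.2, 89.8, -145.6]
contact_force: [-1.0, -0.2, 0.0]
gripper_width: 0.0195
```

>>> {"name": "carry_out", "arguments": {
  "moves": [
    [0, 0, 0, 0, 0, -0.143, 22],
    [0, 0, -10, 0, 0, -0.143, 22],
    [0, 0, -10, 0, 0, -0.143, 22]
  ]
}}

```text
time_s: 36.55
tcp_pos: [0.64, 0.2314, 0.3038]
eef_rot: [99.7, 89.8, -155.7]
contact_force: [-0.7, 0.2, -1.1]
gripper_width: 0.0192
```

```bash
python3 -c "
from plant import r
from h import *
s=st(r);p=r.camera_params('wrist');im=r.capture('wrist');cv2.imwrite('pics/w7.png',im)
P=[rz(.2594)@np.array(lidpt(.145,.045,y,1.58))+[.51418,.20052,0] for y in(-.05,0,.05)];print(P[1],proj(P,p).round())
s=st(r)"
```

```text
t 36.55 tcp [640.  231.4 303.8] jaw -165.4 point [-0.004 -0.002 -1.   ] F [-0.7  0.2 -1.1] w 19.2 j [ 36.  19.   9.  -0. -80. -22.]
[0.64111875 0.2342069  0.2445797 ] [[318. 142.]
 [319. 222.]
 [319. 293.]]
t 36.6 tcp [640.1 231.4 305. ] jaw -165.4 point [-0.003 -0.001 -1.   ] F [ 0.1 -0.1  0.3] w 19.0 j [ 36.  19.   9.  -0. -80. -22.]
```

View pics/w7.png

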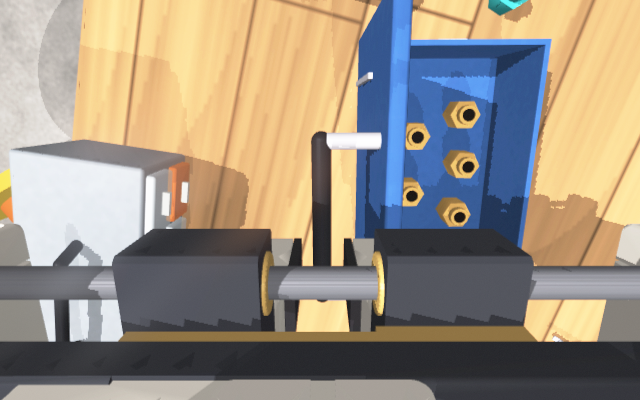

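The view shows the bar at column 320, midway between the fingertips at about 295 and 347. Going down to grip.

>>> {"name": "carry_out", "arguments": {
  "moves": [
    [0, 1, -25, 0, 0, 0, 22],
    [0, 1, -50, 0, 0, 0, 22],
    [0, 1, -69, 0, 0, 0, 22],
    [0, 1, -69, 0, 0, 0, 22],
    [0, 1, -69, 0, 0, 0, 5]
  ],
  "squeeze": 20
}}

```text
time_s: 37.1
tcp_pos: [0.6409, 0.2327, 0.2386]
eef_rot: [-147.5, 90.0, -43.0]
contact_force: [0.4, 0.9, 1.7]
gripper_width: 0.0155
```

>>> {"name": "carry_out", "arguments": {
  "moves": [
    [0, 0, 0, 0, 0, 0, 5],
    [0, 0, 0, 0, 0, 0, 5]
  ]
}}

```text
time_s: 37.3
tcp_pos: [0.6408, 0.2329, 0.2391]
eef_rot: [-75.8, 89.9, 28.5]
contact_force: [-2.8, -1.1, 0.8]
gripper_width: 0.0115
```

```bash
python3 -c "
from plant import r
from h import *
st(r)
u=np.array([np.cos(.2594),np.sin(.2594)]);f=lambda a:np.array((-.145*np.cos(a)+.045*np.sin(a),.145*np.sin(a)+.045*np.cos(a)))*1000
for a in np.arange(1.58,-.05,-.08):d=f(a)-f(1.58);print(round(a,2),(d[0]*u).round(1),d[1].round(1))"
```

```text
t 37.3 tcp [640.8 232.9 239.1] jaw -165.6 point [ 0.001  0.    -1.   ] F [-2.8 -1.1  0.8] w 11.5 j [ 36.  21.   3.   0. -72. -22.]
1.58 [0. 0.] 0.0
1.5 [-11.3  -3. ] 3.2
1.42 [-22.8  -6.1] 5.5
1.34 [-34.5  -9.2] 6.9
1.26 [-46.2 -12.3] 7.2
1.18 [-58.  -15.4] 6.6
1.1 [-69.6 -18.5] 5.1
1.02 [-81.1 -21.5] 2.5
0.94 [-92.3 -24.5] -0.9
0.86 [-103.3  -27.4] -5.3
0.78 [-113.8  -30.2] -10.6
0.7 [-124.   -32.9] -16.8
0.62 [-133.6  -35.4] -23.7
0.54 [-142.6  -37.9] -31.4
0.46 [-151.1  -40.1] -39.9
0.38 [-158.8  -42.1] -49.0
0.3 [-165.8  -44. ] -58.7
0.22 [-172.1  -45.7] -69.0
0.14 [-177.5  -47.1] -79.8
0.06 [-182.1  -48.3] -91.0
-0.02 [-185.8  -49.3] -102.5
```

>>> {"name": "carry_out", "arguments": {
  "moves": [
    [-11, -3, 3, 0, 0, 0, 5],
    [-23, -6, 5.5, 0, 0, 0, 5],
    [-34.5, -9, 7, 0, 0, 0, 5],
    [-46, -12.5, 7, 0, 0, 0, 5],
    [-58, -15.5, 6.5, 0, 0, 0, 5]
  ]
}}

```text
time_s: 37.8
tcp_pos: [0.5828, 0.2175, 0.2458]
eef_rot: [-76.9, 89.8, 27.4]
contact_force: [3.7, 0.6, 3.0]
gripper_width: 0.0112
```

>>> {"name": "carry_out", "arguments": {
  "moves": [
    [-11.5, -3, -1.5, 0, 0, 0, 5],
    [-23, -6, -4, 0, 0, 0, 5],
    [-34.5, -9, -7.5, 0, 0, 0, 5],
    [-45.5, -12, -12, 0, 0, 0, 5],
    [-56, -15, -17, 0, 0, 0, 5]
  ]
}}

```text
time_s: 38.3
tcp_pos: [0.5253, 0.2023, 0.2266]
eef_rot: [54.2, 89.9, 158.6]
contact_force: [2.7, 3.1, 0.1]
gripper_width: 0.0114
```

>>> {"name": "carry_out", "arguments": {
  "moves": [
    [-10, -2.5, -6, 0, 0, 0, 5],
    [-20, -5, -13, 0, 0, 0, 5],
    [-29, -8, -21, 0, 0, 0, 5],
    [-37, -10, -29, 0, 0, 0, 5],
    [-45, -12, -38, 0, 0, 0, 5]
  ]
}}

```text
time_s: 38.8
tcp_pos: [0.4809, 0.1904, 0.1887]
eef_rot: [0.2, 90.0, 104.5]
contact_force: [3.4, 4.7, -0.8]
gripper_width: 0.0111
```

```bash
python3 -c "
from plant import r
from h import *
st(r)"
```

```text
t 38.8 tcp [480.9 190.4 188.7] jaw -165.7 point [-0.  0. -1.] F [ 3.4  4.7 -0.8] w 11.1 j [ 43.   7. -22.  -0. -60. -29.]
```

>>> {"name": "carry_out", "arguments": {
  "moves": [
    [-7, -2, -10, 0, 0, 0, 5],
    [-13, -3.5, -20, 0, 0, 0, 5],
    [-18.5, -5, -31, 0, 0, 0, 5],
    [-23, -6, -42, 0, 0, 0, 5],
    [-26, -7, -50, 0, 0, 0, 5]
  ]
}}

```text
time_s: 39.3
tcp_pos: [0.4564, 0.1836, 0.1391]
eef_rot: [-94.6, 89.9, 9.8]
contact_force: [-0.6, 1.2, 30.4]
gripper_width: 0.011
```

>>> {"name": "carry_out", "arguments": {
  "moves": [
    [-1, 0, -3, 0, 0, 0, 5],
    [-1, 0, -5, 0, 0, 0, 5],
    [-1, 0, -5, 0, 0, 0, 5]
  ]
}}

```text
time_s: 39.6
tcp_pos: [0.4565, 0.1835, 0.1369]
eef_rot: [-101.4, 89.8, 3.0]
contact_force: [-1.7, -0.9, 24.5]
gripper_width: 0.011
```

```bash
python3 -c "
from plant import r
from h import *
st(r)"
```

```text
t 39.6 tcp [456.5 183.5 136.9] jaw -165.6 point [ 0.004  0.    -1.   ] F [-1.7 -0.9 24.5] w 11.0 j [ 45.   8. -29.   0. -53. -31.]
```

The tool feels 25–30 N upwards, against 2–4 N for closing, so the lid is on its rim. I'll release and back off.

>>> {"name": "carry_out", "arguments": {
  "moves": [
    [0, 0, 3, 0, 0, 0, 5],
    [0, 0, 3, 0, 0, 0, 35],
    [0, 0, 3, 0, 0, 0, 45],
    [0, 0, 3, 0, 0, 0, 45],
    [0, 0, 30, 0, 0, 0, 45]
  ]
}}

```text
time_s: 40.1
tcp_pos: [0.4519, 0.181, 0.1608]
eef_rot: [112.9, 89.5, -142.9]
contact_force: [0.1, -0.0, 0.1]
gripper_width: 0.0367
```

>>> {"name": "carry_out", "arguments": {
  "moves": [
    [0, 0, 40, 0, 0, 0, 45],
    [0, 0, 80, 0, 0, 0, 45],
    [-10, -40, 100, 0, 0, 0, 45],
    [-20, -85, 120, 0, 0, 0, 45],
    [-20, -130, 130, 0, 0, 0, 45]
  ]
}}

```text
time_s: 40.6
tcp_pos: [0.4334, 0.0519, 0.2956]
eef_rot: [-70.6, 90.0, 33.8]
contact_force: [1.4, -0.6, 0.1]
gripper_width: 0.0392
```

```bash
python3 -c "
from plant import r
from h import *
st(r)
a=r.capture('scene');b=r.capture('side');cv2.imwrite('pics/f.png',np.hstack([cv2.resize(a[140:260,340:500],(400,300),interpolation=3),cv2.resize(b[95:215,270:400],(325,300),interpolation=3)]))
p=r.camera_params('scene')
for t in(0,.033,.07):print(t,((proj([rz(.2594)@np.array(lidpt(*m,t))+[.51418,.20052,0] for m in((.145,.045,-.05),(.145,.045,.05),(.17,.01,-.13),(.17,.01,.13))],p)-[340,140])*2.5).round().tolist())"
```

```text
t 40.6 tcp [433.4  51.9 295.6] jaw -165.6 point [ 0.  0. -1.] F [ 1.4 -0.6  0.1] w 39.2 j [ 33.  -5. -21.  -0. -74. -18.]
0 [[116.0, 44.0], [223.0, 27.0], [17.0, 72.0], [285.0, 28.0]]
0.033 [[118.0, 41.0], [225.0, 24.0], [18.0, 67.0], [286.0, 24.0]]
0.07 [[119.0, 38.0], [227.0, 20.0], [18.0, 62.0], [288.0, 19.0]]
```

View pics/f.png

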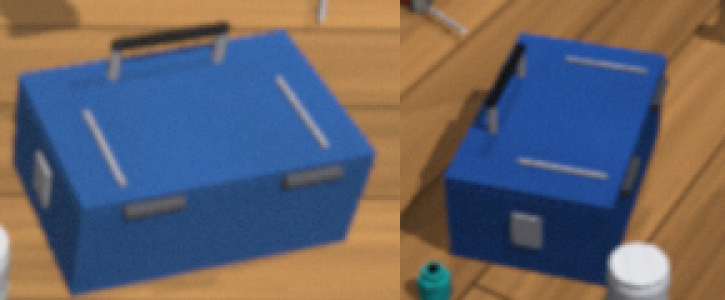

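The front corners at (19,75) and (285,30) match the shut prediction of (17,72) and (285,28), and no gap shows at the side. Handing in.

>>> {"name": "carry_out", "arguments": {
  "moves": [
    [0, 0, 0, 0, 0, 0, 45],
    [0, 0, 0, 0, 0, 0, 45],
    [0, 0, 0, 0, 0, 0, 45],
    [0, 0, 0, 0, 0, 0, 45],
    [0, 0, 0, 0, 0, 0, 45]
  ]
}}

```text
time_s: 41.2
tcp_pos: [0.4347, 0.0539, 0.294]
eef_rot: [105.5, 89.9, -150.1]
contact_force: [-0.5, 0.2, -0.0]
gripper_width: 0.0395
```

```bash
python3 -c "
from plant import r
print(r.close_job())"
```

```text
the job is handed in; nothing more can be done
None
```

The job is done and handed in at 41 s; close_job gave no verdict.

- **Half-open test:** I lifted the lid to about 0.86 rad (from the gripper's travel), let go and kept the gripper clear of it for over 2.5 s. It was still in place when I regripped the handle.
- **Fittings:** I then opened the lid to about 1.58 rad and moved all five brass fittings into the box. One was knocked against the crate wall during the run. I gripped it by its boss, drew it clear and picked it up again.
- **Shutting:** I held the handle all the way down and lowered the lid at about 0.8–1 rad/s. It met the rim with about 25–30 N.

**Last checks**
- The wrist picture before closing showed all five fittings standing in the box.
- After the last pick, neither fixed camera found any brass in the crate. The last picture of the crate, just before that pick, showed both plugs, the tape and the pot in place.
- The spray can was not touched as far as I could see. I did not measure its position again.
- The final picture shows the lid shut. Its front corners were within about 1 camera pixel of the predicted shut position, with no gap visible.
- The only disagreement was 4–7 mm in fitting positions between the fixed cameras. The wrist camera's silhouette fits settled it, and every grip measured close to 30 mm across the flats.

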